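Three pots onto the right stoves

ROBOT

A 6-joint arm with a two-finger parallel gripper is mounted at the origin on the work surface. World frame = base frame: x ahead of the robot, y to its left, z up, the work surface at z = 0. Lengths are in mm, angles in degrees, forces in N, time in s.
With the tool pointing down it reaches from about 300 to 850 mm from the base axis. Payload 4.2 kg.
Tool frame: the origin (TCP) lies between the finger pads; the fingertips stand ahead of it and the grasp point (between the pads) lies 8 mm behind it (env.tip_reach is the x of the fingertips in the tool frame, in mm); x points along the fingers, y is the direction in which the jaws open and shut, and the axes are right-handed (so a half turn about x gives the same grasp; the last joint's range is limited). The gripper opens to 91 mm and grips with 3 to 60 N. Pads are 32 mm wide; open, the fingers measure 118 mm over their backs; the gripper's body (76 mm by 178 mm) begins 60 mm behind the grasp point.
Start: joints at [63.255, 18.312, 89.639, -0, 72.044, -1.146], TCP at [248.453, 518.573, 185.376] pointing down, gripper open.
Joint ranges: [-177.97, 177.97], [-48.28, 115.42], [12.27, 149.76], [-77.06, 257.06], [2.81, 150.46], [-146.56, 146.56]. Speed limits (degrees/s): [147.25, 147.25, 180, 180, 180, 180].

INTERFACE

Orientations are given as [roll, pitch, yaw] about the fixed x, y, z axes, in that order (R = Rz(yaw) Ry(pitch) Rx(roll)).
In Python, from workcell import env, cams gives the robot as it stands.
- The arm moves only by the tool arm_command, never from a script. Its argument "deltas" is a list of rows, each a list of 3 entries, a list of its own where there are three numbers: the opening, from 0 (shut) to 1 (fully open), then the shift along the world's x, y, z in mm, then the turn about the world's z in rad. A call has 1 to 20 rows; each row is the pose to reach, as a shift and turn from the pose commanded when the call began; what a row does not reach only later rows make up. A row lasts 1/10 s, in which the tool goes at most 50 mm and 8.59 degrees, less where a joint would pass 70% of its speed; a pose out of reach is approached as far as the arm can. A call with a gripper value outside its range is refused whole. The fingers move at their own pace and stop on an object; "grip_force" is the grip in N (left out, the last holds). Time passes only in rows, so rows that repeat a pose let the fingers close. It gives the time, the measured TCP pose, the force and the opening at its end, in the units of the state.
- env.state(): the state, without advancing time (a new reading comes with each control period).
- cams.grab_frame(name): name is "side" or "top"; returns a dict with "img" (384x512x3 uint8, red, green, blue), "K" (3x3 intrinsics, pixels), "rvec" (rotation vector, rad) and "tvec" (3), from world to camera coordinates, as OpenCV has them. Camera axes: x right, y down, z forward; pixel columns grow to the right and rows downward; lengths in mm; the calibration is good to about 2 mm. A picture is of the moment at which its call begins. There is no depth.
- env.job_done(): hands the job in, once; it reports no verdict.
Trained networks look in a picture, given as the dict that the camera call returned (one of the last four; its "shot" number tells which), for a name from the list of things; names that differ only in an ending like _2 or _b are one class to them, and where a whole thing is asked for, a point or a joint stands for the part that bears it (a point fixed in the world has none). Each returns a list of dicts, best first, with "conf" (0 to 1); they miss things now and then, are a little off and sometimes report something else, mostly with a low value. They report only what shows in the picture. A call takes as long as a camera call. They do not tell look-alikes from the thing itself.
- cams.silhouettes(picture, name): "region" (384x512 bool, what is visible of it) and "centre" ([column, row] in pixels, amid what is visible of it).
The state is a dict: "time_s": time; "qpos": joint angles; "qvel": joint speeds; "effort": joint torques, N m; "ee_pos": TCP position; "ee_rot": TCP orientation; "force": force on the tool from outside, world axes, zero at the start; "torque": the same for the moment, N m; "gripper_width": finger opening in mm.
Only numpy, scipy, OpenCV 4.12 (cv2) and the standard library are available. Lean on these libraries where they do the work, as an engineer would, in place of code of your own. Each camera call takes 0.05 s, during which the arm holds its last target.

TASK

Before the stoves are switched on, put the three pots on the canteen bench where they belong: the clay pot, now on the induction hob, goes onto the round electric hot plate; the spouted steel kettle, now on the wire stand, goes onto the induction hob; and the white enamel can, now on the hot plate, goes onto the wire stand. Carry them by their top grips and keep them upright, using the empty wooden board as the parking spot; never put a pot down on the cardboard-lined bench itself, and leave the salt shaker and the chilli jar between them as they stand. Set each pot down in the middle of its place, letting go only once it stands there rather than dropping it.

Things in the scene. Friction and masses are not known exactly. Their poses are not given: they have to be found in the camera images.
- clay_pot: Squat brown clay pot, 144 mm wide, 104 mm foot, stubby spout on +x reaching 95 mm from the axis, thick clay arch over the top; the lid is fixed. Origin: centre of underside, z up. Grip: straight bar of the arch along the pot's x axis, 74 mm long, 20 wide (y), 18 high, centred on the axis 145 mm above the origin; lid knob below it ends at 103 mm. 0.5 to 0.8 kg. Starts on the induction hob.
- kettle: Steel kettle, 134 mm wide, thin spout on +x reaching 96 mm from the axis, steel wire arch with a black grip; the lid is fixed. Origin: centre of underside, z up. Grip: bar along the kettle's x axis, 78 mm long, 18 wide (y), 18 high, centred on the axis 140 mm above the origin; lid knob below it ends at 98 mm. 0.45 to 0.8 kg. Starts on the wire stand.
- billy: White enamel soup can: straight sides, no spout, 120 mm wide (140 over the wire ears), dark wire arch with a pale wooden grip; the lid is fixed. Origin: centre of underside, z up. Grip: bar along the can's x axis, 78 mm long, 20 wide (y), 20 high, centred on the axis 145 mm above the origin; lid knob below it ends at 102 mm. 0.4 to 0.7 kg. Starts on the hot plate.
- induction_hob: Black induction hob, 290 x 230 mm, flat glass top 56 mm above the bench, control strip along the front (-x) edge. Origin: at bench height under the centre of the 160 mm printed ring, where a pot stands; the housing runs from 165 mm in front (-x) to 125 mm behind and 115 mm to each side. z up. Does not move.
- hot_plate: White electric hot plate, housing 250 x 225 mm and 55 mm high, with a raised round black iron plate of 156 mm diameter, its flat top 66 mm above the bench; knob on the front (-x). Origin: at bench height under the centre of the iron plate, where a pot stands; the housing runs from 135 mm in front to 115 mm behind and 112 mm to each side. z up. Does not move.
- wire_stand: Round stand of steel wire, 156 mm diameter at the top, level top 40 mm above the bench. Origin: at bench height under its centre, z up. Does not move. Starts with the kettle on it.
- wood_board: Round wooden board, 170 mm diameter, top 20 mm above the bench, empty at the start: the free parking spot. Origin: centre of its underside at bench height, z up. Does not move.
- shaker: Salt shaker of glass with a steel cap, 48 mm diameter, 75 mm high, standing among the places. Origin: centre of its underside. Leave it alone.
- jar: Small round chilli jar with a steel cap, 52 mm diameter, 72 mm high, standing among the places. Origin: centre of its underside. Leave it alone.
Mind the look-alikes: they are no part of the job. What is shaped like the billy but orange or yellow is not meant.

How it is judged (in metres and radians):
At the end, for the whole second after the job is handed in: The clay pot stands on the hot plate, the kettle on the induction hob and the white can on the wire stand, each with its axis within 15 mm of its place's centre, resting on the top surface (within 4 mm of its height), upright within 0.06 rad, released and at rest (horizontal distance between clay_pot and hot_plate below 0.015 m and z of clay_pot in the frame of hot_plate between 0.062 and 0.07 m and angle between each of clay_pot, kettle, billy's own z axis and vertical below 0.06 rad and linear speed of each of clay_pot, kettle, billy below 0.02 m/s and angular speed of each of clay_pot, kettle, billy below 0.1 rad/s and horizontal distance between kettle and induction_hob below 0.015 m and z of kettle in the frame of induction_hob between 0.052 and 0.06 m and horizontal distance between billy and wire_stand below 0.015 m and z of billy in the frame of wire_stand between 0.036 and 0.044 m); the robot touches nothing.
It fails at once if a pot is set down on the bench (its underside comes within 12 mm of the bench) (height (world z) of any of clay_pot, kettle, billy below 0.012 m).
It fails at once if a pot is tipped by more than 0.5 rad (angle between any of clay_pot, kettle, billy's own z axis and vertical above 0.5 rad).
It fails at once if a pot is dropped (moves faster than 0.45 m/s, as after a fall of 10 mm, with the fingers off it) ((linear speed of clay_pot above 0.45 m/s and contact force between clay_pot and the fingers below 0.3 N) or (linear speed of kettle above 0.45 m/s and contact force between kettle and the fingers below 0.3 N) or (linear speed of billy above 0.45 m/s and contact force between billy and the fingers below 0.3 N)).
It fails at once if the shaker or the jar is pushed more than 30 mm or tipped by more than 0.5 rad (distance of any of shaker, jar from where it was at the start of the episode above 0.03 m or angle between any of shaker, jar's own z axis and vertical above 0.5 rad).
It also fails if it takes over 131 s, if anything falls off the work surface, if the arm or the gripper's body presses on something with over 40 N, if the wrist force passes 120 N, or if a joint passes its speed limit or range.

## Working session

There is one attempt and no reset: what is moved stays moved. The work goes in short steps, Python scripts to look and compute and a tool call to move; the robot and the scene stay as the last step left them, time stands still between calls to the robot, and variables do not carry over. Pictures are saved under pics/ and viewed, and the job is handed in when it is done.

Besides the shell and the picture viewer there is one more tool, called after "Call:" in YAML: its name, and indented under it one key for each argument. arm_command: Moves the arm, as the interface text tells. Its arguments: {"type":"object","properties":{"deltas":{"type":"array","items":{"type":"array"}},"grip_force":{"type":"number"}},"required":["deltas"]}

```bash
ls; mkdir -p pics; python3 - <<'E'
from workcell import env, cams
import cv2
print(env.state(), env.tip_reach)
for n in("side","top"):
    f=cams.grab_frame(n); cv2.imwrite(f"pics/{n}0.png",f["img"][...,::-1]); print(n,f["K"].tolist(),f["rvec"],f["tvec"],f["shot"])
    for o in "clay_pot kettle billy induction_hob hot_plate wire_stand wood_board shaker jar".split():
        print(o,[(round(d["conf"],2),[round(float(c)) for c in d["centre"]],int(d["region"].sum())) for d in cams.silhouettes(f,o)])
E
```

```text
pics
{'time_s': 0.0, 'qpos': array([ 6.32530130e+01,  1.83511495e+01,  8.97066325e+01,  1.44861987e-03,
        7.20434897e+01, -1.14553960e+00]), 'qvel': array([-0.00406346, -0.03304502,  0.00892634,  0.00946977, -0.01864513,
        0.04460134]), 'effort': array([-9.32432704e-04, -4.12464416e+01, -2.31967056e+01,  7.25099863e-02,
        4.54534509e-02, -1.60893551e-04]), 'ee_pos': array([248.19955913, 518.05543349, 184.52371959]), 'ee_rot': array([ -91.92469858,   89.89871891, -117.52659382]), 'force': array([-0.58578602,  0.25292487, -0.22319774]), 'torque': array([-0.02855967, -0.0183964 , -0.03059331]), 'gripper_width': 91.49888606397306} 11.0
side [[355.8274733627596, 0.0, 251.71019007430482], [0.0, 355.8274733627596, 193.2391786794728], [0.0, 0.0, 1.0]] [ 2.08995068 -0.39551747  0.21382115] [-461.89809384  223.36792835 1010.29502649] 1
clay_pot [(0.87, [319, 271], 2845), (0.42, [287, 242], 412), (0.17, [242, 236], 1575)]
kettle [(0.96, [295, 199], 1291)]
billy [(0.93, [266, 158], 773), (0.88, [208, 154], 1248), (0.8, [175, 151], 751), (0.72, [306, 218], 114)]
induction_hob [(0.75, [302, 303], 7221), (0.7, [256, 202], 300)]
hot_plate [(0.93, [207, 180], 1867)]
wire_stand [(0.51, [310, 217], 132)]
wood_board [(0.84, [242, 233], 1540)]
shaker [(0.91, [290, 244], 409)]
jar [(0.59, [252, 201], 278)]
top [[442.62608703086335, 0.0, 254.74197129916928], [0.0, 442.62608703086335, 191.44600253976958], [0.0, 0.0, 1.0]] [ 2.19419388 -2.01385395  0.22404666] [  73.4875204   573.39749785 1317.26793326] 2
clay_pot [(0.88, [398, 209], 1896)]
kettle [(0.58, [287, 166], 1451)]
billy [(0.95, [83, 240], 1585), (0.86, [169, 214], 1724)]
induction_hob [(0.95, [386, 226], 5022)]
hot_plate [(0.84, [180, 238], 4338)]
wire_stand [(0.9, [275, 181], 276), (0.19, [169, 213], 1632)]
wood_board [(0.8, [292, 231], 2330), (0.22, [385, 227], 4990)]
shaker [(0.6, [334, 199], 232)]
jar [(0.75, [253, 191], 253), (0.5, [280, 183], 370)]
```

View pics/side0.png

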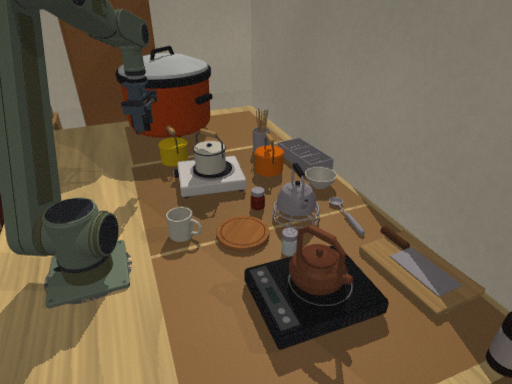

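View pics/top0.png

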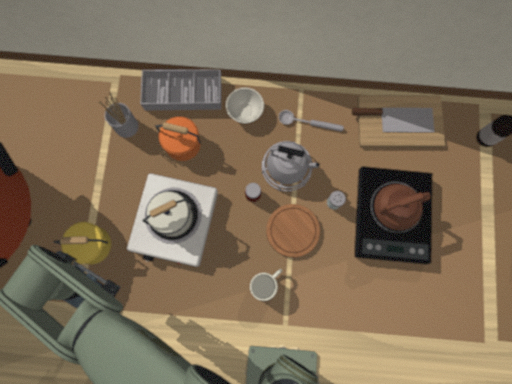

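```bash
python3 - <<'E'
import cv2
a=cv2.imread("pics/top0.png")[130:310,40:480]; cv2.imwrite("pics/top0z.png",cv2.resize(a,None,fx=1.8,fy=1.8,interpolation=cv2.INTER_CUBIC))
a=cv2.imread("pics/side0.png")[100:340,120:440]; cv2.imwrite("pics/side0z.png",cv2.resize(a,None,fx=2.5,fy=2.5,interpolation=cv2.INTER_CUBIC))
E
```

```text
(no output)
```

View pics/top0z.png

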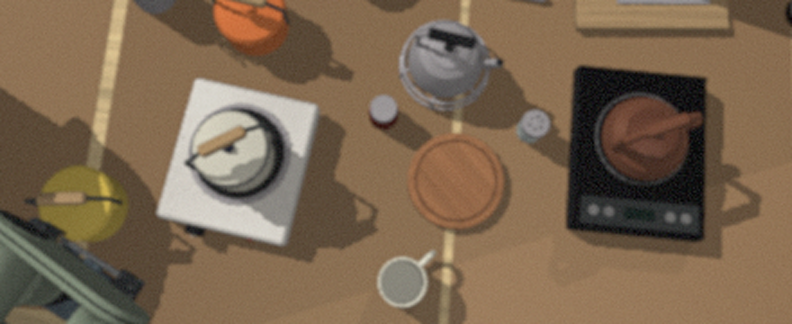

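View pics/side0z.png

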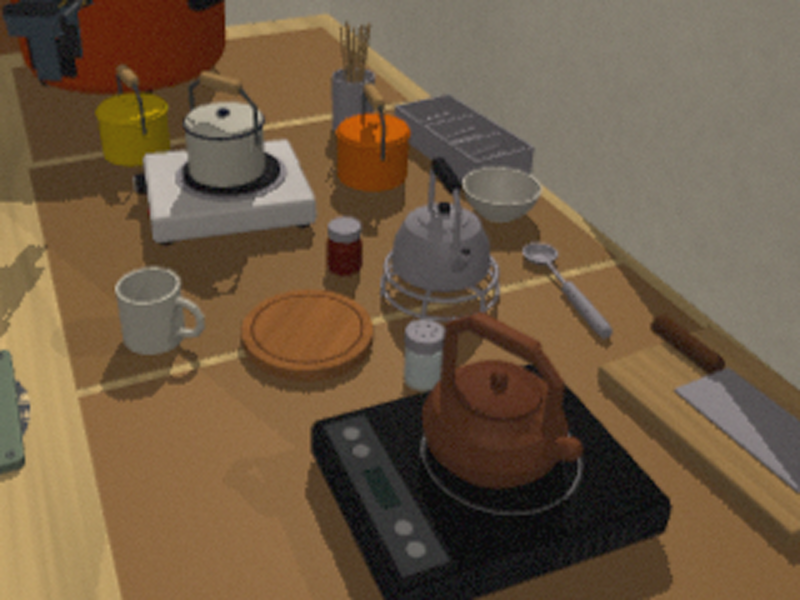

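```bash
cat > h.py <<'E'
import cv2, numpy as np
from workcell import env, cams
def Pm(f):
    R,_=cv2.Rodrigues(np.array(f["rvec"],float)); return np.array(f["K"]),R,np.array(f["tvec"],float).reshape(3)
def back(f,uv,z):
    K,R,t=Pm(f); d=R.T@np.linalg.inv(K)@np.array([uv[0],uv[1],1.]); c=-R.T@t
    return (c+d*(z-c[2])/d[2])
def proj(f,p):
    return cv2.projectPoints(np.array(p,float).reshape(-1,3),np.array(f["rvec"],float),np.array(f["tvec"],float),np.array(f["K"]),None)[0][:,0]
def rect(f,z,cx,cy,h,s=1.0):
    """view square centred cx,cy half-size h mm, s px/mm; up=+x, left=+y"""
    n=int(2*h*s)
    K,R,t=Pm(f)
    A=np.array([[0,-1/s,cx+h],[-1/s,0,cy+h],[0,0,z],[0,0,1.]])
    A=A.astype(float); M=K@np.c_[R,t]@A
    return cv2.warpPerspective(f["img"],np.linalg.inv(M),(n,n),flags=cv2.INTER_CUBIC)
E
python3 - <<'E'
from h import *
import pickle
fs={n:cams.grab_frame(n) for n in("side","top")}
pickle.dump(fs,open("f0.pkl","wb"))
hs=dict(clay_pot=(56+70),kettle=40+70,billy=66+70,induction_hob=56,hot_plate=55,wire_stand=40,wood_board=20,shaker=40,jar=40)
for n,f in fs.items():
    for o,z in hs.items():
        for d in cams.silhouettes(f,o):
            if d["conf"]>.5: print(n,o,round(d["conf"],2),back(f,d["centre"],z).round())
    c=-Pm(f)[1].T@Pm(f)[2]; print(n,"cam",c.round())
E
```

```text
side clay_pot 0.56 [ 526. -341.  126.]
side kettle 0.74 [527.  19. 110.]
side kettle 0.62 [644.  -8. 110.]
side kettle 0.56 [476. 409. 110.]
side billy 0.89 [459. 335. 136.]
side billy 0.85 [331. 419. 136.]
side billy 0.71 [639. 224. 136.]
side induction_hob 0.95 [ 478. -366.   56.]
side induction_hob 0.57 [438. -53.  56.]
side hot_plate 0.82 [429. 282.  55.]
side wire_stand 0.6 [623. -19.  40.]
side wood_board 0.78 [455. -18.  20.]
side shaker 0.94 [ 552. -133.   40.]
side jar 0.82 [563. 124.  40.]
side cam [ 164. -864.  715.]
top clay_pot 0.8 [ 543. -307.  126.]
top kettle 0.67 [652.  30. 110.]
top billy 0.8 [686. 359. 136.]
top billy 0.78 [367. 589. 136.]
top billy 0.76 [466. 362. 136.]
top induction_hob 0.86 [ 490. -296.   56.]
top hot_plate 0.55 [428. 342.  55.]
top wire_stand 0.93 [611.  74.  40.]
top wood_board 0.75 [461.  -2.  20.]
top shaker 0.76 [ 561. -125.   40.]
top jar 0.65 [575. 141.  40.]
top cam [ 270.  105. 1409.]
```

```bash
cat > r1.py <<'E'
from h import *
import pickle
fs=pickle.load(open("f0.pkl","rb"))
def tile(n,specs,out):
    T=[]
    for (lab,z,cx,cy,h,rs) in specs:
        im=rect(fs[n],z,cx,cy,h,260/(2*h))[...,::-1].copy()
        s=260/(2*h)
        for r in rs: cv2.circle(im,(130,130),int(r*s),(0,255,0),1)
        cv2.drawMarker(im,(130,130),(0,255,255),0,8)
        cv2.putText(im,f"{lab} {cx},{cy} z{z}",(2,10),0,.35,(255,0,255),1)
        T.append(im)
    cv2.imwrite(out,np.vstack([np.hstack(T[i:i+3]) for i in range(0,len(T),3)]))
if __name__=="__main__":
    for n in fs:
        tile(n,[("board",20,460,-10,130,[85]),("hob",56,520,-310,130,[80]),("plate",66,460,345,130,[78]),
        ("stand",40,630,15,130,[78]),("claygrip",201,530,-310,130,[]),("billygrip",211,460,350,130,[])],f"pics/r1{n}.png")
E
python3 r1.py
```

```text
(no output)
```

View pics/r1top.png

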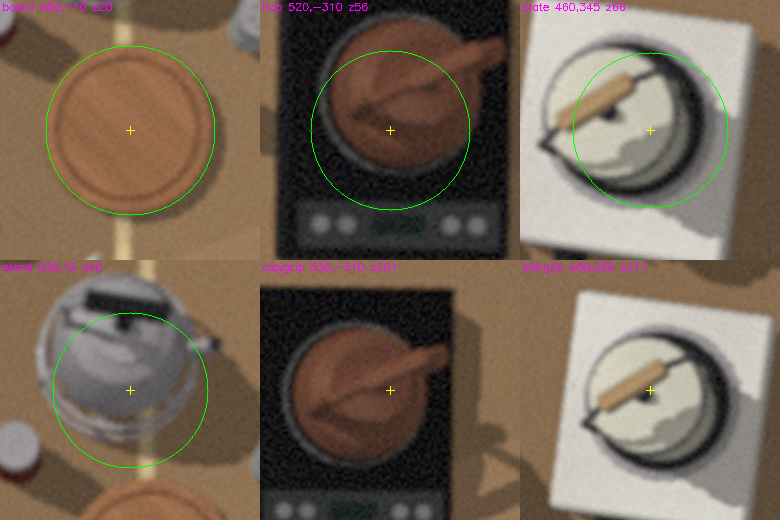

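View pics/r1side.png

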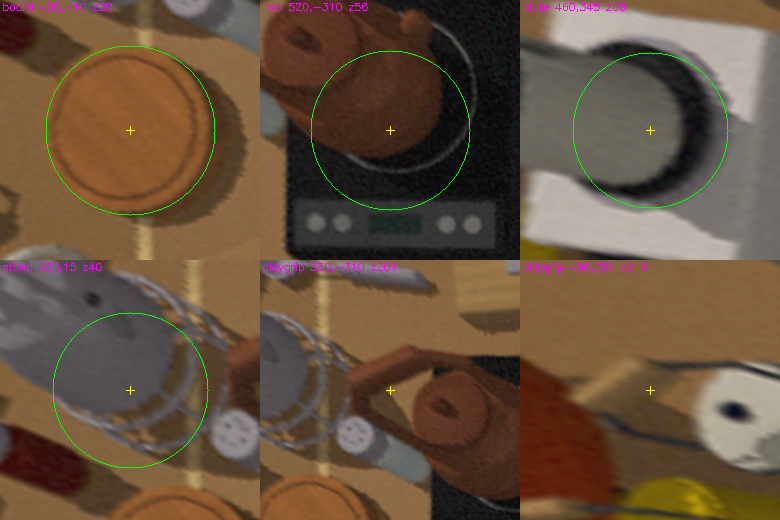

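```bash
cat > fit.py <<'E'
from h import *
import pickle
fs=pickle.load(open("f0.pkl","rb"))
G={n:cv2.GaussianBlur(cv2.cvtColor(f["img"],cv2.COLOR_RGB2GRAY),(0,0),1).astype(np.float32) for n,f in fs.items()}
a=np.linspace(0,2*np.pi,180,endpoint=False); u=np.c_[np.cos(a),np.sin(a)]
def samp(n,x,y,z,r):
    p=proj(fs[n],np.c_[x+r*u[:,0],y+r*u[:,1],0*a+z]).astype(np.float32)
    return cv2.remap(G[n],p[:,:1].copy(),p[:,1:].copy(),1)[:,0]
def score(n,x,y,z,r,sgn,line=False):
    if line: d=samp(n,x,y,z,r)-.5*(samp(n,x,y,z,r-4)+samp(n,x,y,z,r+4))
    else: d=sgn*(samp(n,x,y,z,r+2.5)-samp(n,x,y,z,r-2.5))
    return np.clip(d,0,15).mean()
def search(n,x,y,z,r,sgn,line=False,w=25):
    b=None
    for st,ww in((3,w),(1,4),(.5,1.5)):
        g=[(score(n,x+i,y+j,z,r,sgn,line),x+i,y+j) for i in np.arange(-ww,ww+.1,st) for j in np.arange(-ww,ww+.1,st)]
        b=max(g); x,y=b[1:]
    return b
for lab,x,y,z,r,s,l in [("board",460,-10,20,85,-1,0),("ring",558,-318,56,80,1,1),("plate",473,367,66,78,1,0),("stand",640,20,40,78,1,1),("stand-",640,20,40,75,1,1)]:
    for n in fs: print(lab,n,np.round(search(n,x,y,z,r,s,l),1))
E
python3 fit.py
```

```text
board side [  6.1 464.   -4. ]
board top [  6.5 464.   -7.5]
ring side [   5.6  558.5 -314.5]
ring top [   4.   556.5 -320. ]
plate side [ 10.9 468.  364. ]
plate top [ 12.7 471.5 374.5]
stand side [  1.3 635.5  24.5]
stand top [  2.9 660.5  28.5]
stand- side [  1.3 632.   22. ]
stand- top [  2.9 658.5  31. ]
```

```bash
cat > ov.py <<'E'
from h import *
import pickle
def circ(x,y,z,r):
    a=np.linspace(0,2*np.pi,73); return np.c_[x+r*np.cos(a),y+r*np.sin(a),0*a+z]
def box(x,y,yaw,xm,xp,w,z):
    c,s=np.cos(yaw),np.sin(yaw); q=np.array([[-xm,-w],[xp,-w],[xp,w],[-xm,w],[-xm,-w]])
    return np.c_[x+c*q[:,0]-s*q[:,1],y+s*q[:,0]+c*q[:,1],0*q[:,0]+z]
def ov(f,curves,center3,hw,out,scale=5):
    c=proj(f,[center3])[0]; u0,v0=int(c[0]-hw),int(c[1]-hw)
    u0=max(u0,0);v0=max(v0,0)
    im=f["img"][v0:v0+2*hw,u0:u0+2*hw,::-1]
    im=cv2.resize(im,None,fx=scale,fy=scale,interpolation=cv2.INTER_CUBIC)
    for k,cv in enumerate(curves):
        p=((proj(f,cv)-[u0,v0]+.5)*scale).astype(np.int32)
        cv2.polylines(im,[p.reshape(-1,1,2)],False,[(0,255,0),(255,0,255),(0,255,255),(255,255,0)][k%4],1)
    if out: cv2.imwrite(out,im)
    return im
E
cat > o1.py <<'E'
from ov import *
fs=pickle.load(open("f0.pkl","rb"))
import sys
B=(464,-6);H=(558,-317,np.radians(-1));P=(471,370,np.radians(-7));S=(640,24)
T=[]
for n in("top","side"):
    f=fs[n];T.append(np.hstack([cv2.resize(i,(400,400)) for i in (ov(f,[circ(*H[:2],56,80),box(*H,165,125,115,56)],[500,H[1],56],60 if n=="top" else 80,None),
      ov(f,[circ(*P[:2],66,78),box(*P,135,115,112,55)],[*P[:2],55],60 if n=="top" else 50,None))]))
cv2.imwrite("pics/o1a.png",np.vstack(T)[:, :])
T=[]
for n in("top","side"):
    f=fs[n];T.append(np.hstack([cv2.resize(i,(400,300) if 0 else (400,400)) for i in (ov(f,[circ(*B[:2],20,85),circ(*B[:2],0,85)],[*B,20],35,None),
      ov(f,[circ(*S[:2],40,78)],[*S[:2],60],40,None))]))
cv2.imwrite("pics/o1b.png",np.vstack(T))
E
python3 o1.py
```

```text
(no output)
```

View pics/o1a.png

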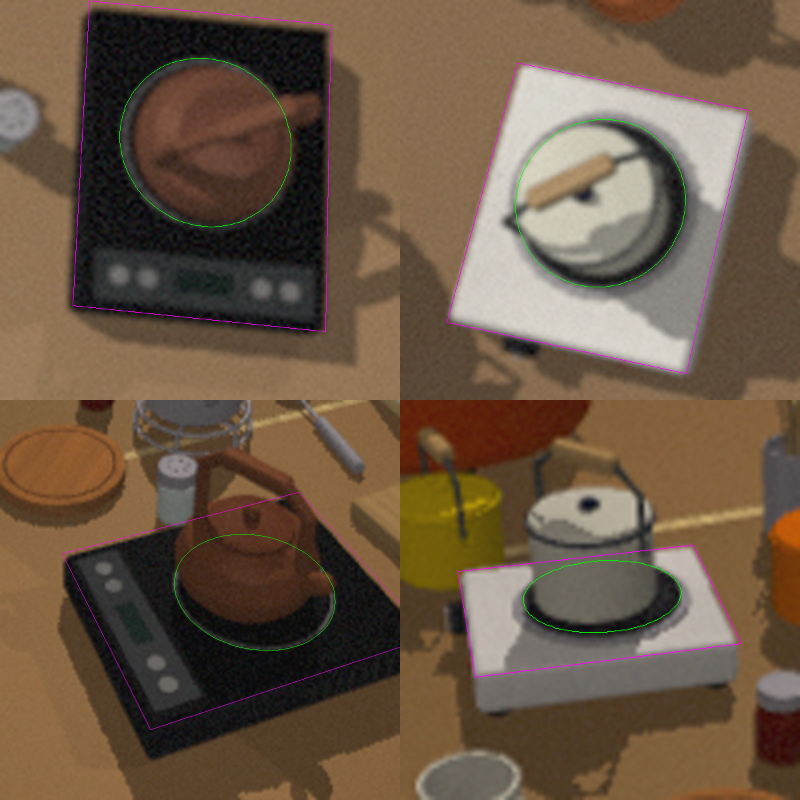

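View pics/o1b.png

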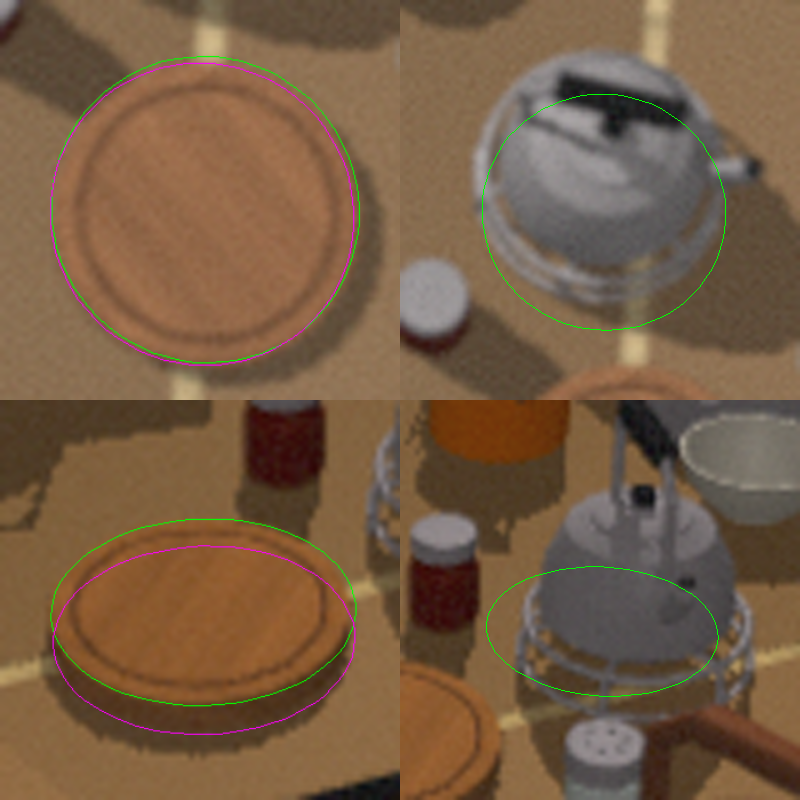

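```bash
cat > o2.py <<'E'
from ov import *
import sys
fs=pickle.load(open("f0.pkl","rb"))
x,y=map(float,sys.argv[1:3])
T=[ov(fs[n],[circ(x,y,40,78)],[x,y,60],40,None) for n in("top","side")]
cv2.imwrite("pics/o2.png",np.hstack(T))
E
python3 o2.py 660 26
```

```text
(no output)
```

View pics/o2.png

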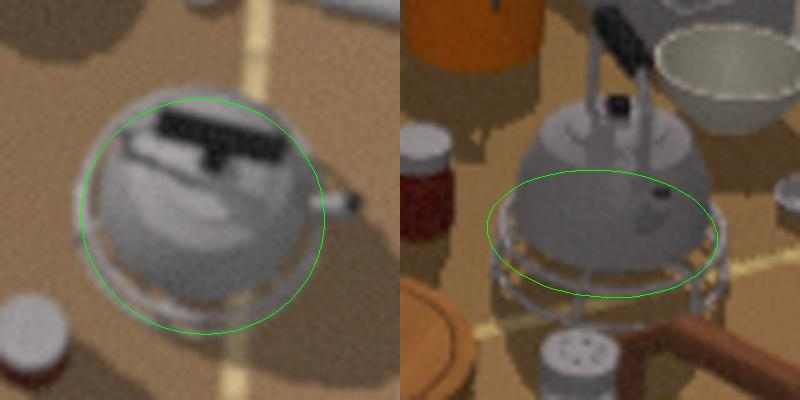

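```bash
python3 o2.py 666 29
```

```text
(no output)
```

View pics/o2.png

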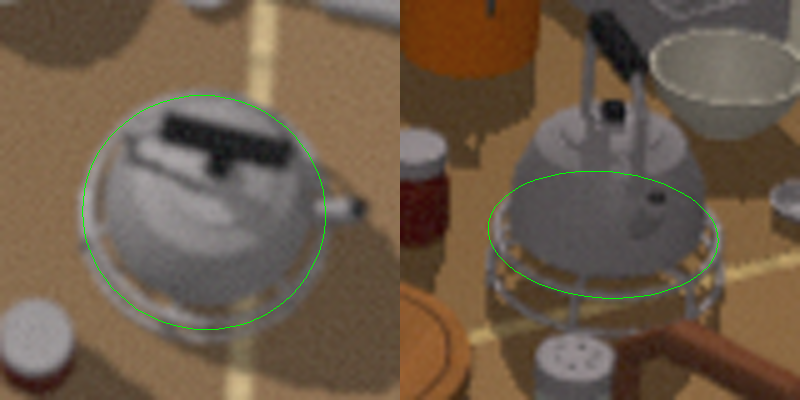

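```bash
cat > g1.py <<'E'
from ov import *
fs=pickle.load(open("f0.pkl","rb"))
# scale 10 crops w/ coordinates
for n,cs in (("top",dict(clay=(402,205),kettle=(290,160),billy=(166,212))),("side",dict(clay=(322,245),kettle=(298,185),billy=(209,148)))):
    T=[]
    for k,(u,v) in cs.items():
        im=cv2.resize(fs[n]["img"][v-26:v+26,u-26:u+26,::-1],None,fx=5,fy=5,interpolation=cv2.INTER_CUBIC)
        for g in range(0,52,10):
            cv2.putText(im,str(u-26+g),(g*5,8),0,.3,(0,255,0),1); cv2.putText(im,str(v-26+g),(0,g*5+4),0,.3,(0,255,0),1)
            cv2.line(im,(g*5,0),(g*5,260),(0,120,0),1);cv2.line(im,(0,g*5),(260,g*5),(0,120,0),1)
        T.append(im)
    cv2.imwrite(f"pics/g1{n}.png",np.hstack(T))
cv2.imwrite("pics/g1.png",np.vstack([cv2.imread(f"pics/g1{n}.png") for n in("top","side")]))
E
python3 g1.py
```

```text
(no output)
```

View pics/g1.png

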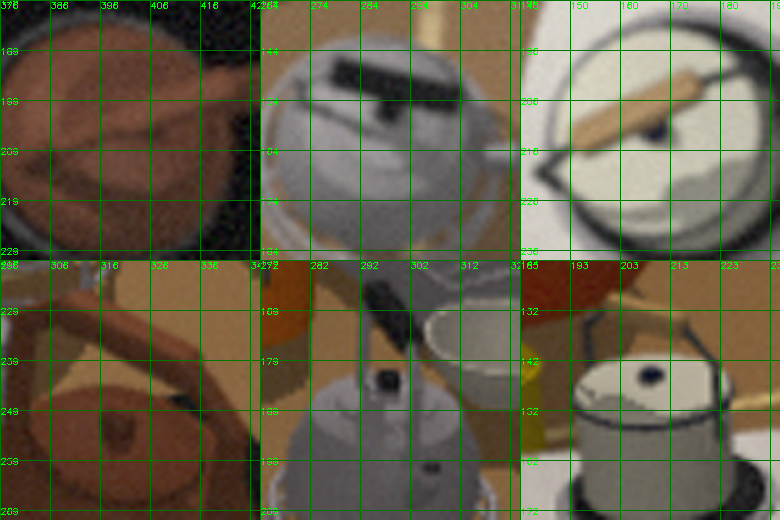

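```bash
cat > g2.py <<'E'
from ov import *
import sys
fs=pickle.load(open("f0.pkl","rb"))
def barbox(x,y,yaw,z,l,w,h):
    o=[]
    for zz in(z-h/2,z+h/2): o.append(box(x,y,yaw,l/2,l/2,w/2,zz))
    return o
t,s=fs["top"],fs["side"]
for lab,a,b,z in (("kettle",(278.4,148.2),(304,153.8),180),("billy",(150,213.6),(176,203),211)):
    p,q=back(t,a,z),back(t,b,z); print(lab,(p+q)/2,np.degrees(np.arctan2(*(q-p)[1::-1])),np.linalg.norm(q-p))
a=(311,227);b=(335,238.5)
p,q=back(s,a,201),back(s,b,201); print("clay side",(p+q)/2,np.degrees(np.arctan2(*(q-p)[1::-1])),np.linalg.norm(q-p))
a=(378.4+10,209);b=(421,193)
p,q=back(t,a,201),back(t,b,201); print("clay top",(p+q)/2,np.degrees(np.arctan2(*(q-p)[1::-1])),np.linalg.norm(q-p))
E
python3 g2.py
```

```text
kettle [668.00956611  25.57741793 180.        ] -97.94658211721884 75.91789263489008
billy [463.56169445 367.07311924 211.        ] -62.19241431955712 75.97732984821862
clay side [ 556.36302222 -305.48897759  201.        ] -63.40863903063359 65.57612952572227
clay top [ 543.53950499 -298.29457745  201.        ] -59.35822194855289 104.71261728181875
```

```bash
cat > g3.py <<'E'
from ov import *
import sys
def barbox(x,y,yaw,z,l,w,h):
    return [box(x,y,np.radians(yaw),l/2,l/2,w/2,zz) for zz in(z-h/2,z+h/2)]
def show(fs,out,K,Bi,C,zk=40,zb=66,zc=56):
    R=[]
    for n in("top","side"):
        T=[]
        for (x,y,yaw),z0,(zg,l,w,h),foot in ((C,zc,(145,74,20,18),52),(K,zk,(140,78,18,18),60),(Bi,zb,(145,78,20,20),60)):
            cu=barbox(x,y,yaw,z0+zg,l,w,h)
            if z0==zb and foot==60 : cu.append(circ(x,y,z0,60))
            if foot==52: cu.append(circ(x,y,z0,52))
            c=[x,y,z0+zg-(20 if n=="top" else 70)]
            T.append(cv2.resize(ov(fs[n],cu,c,27 if n=="top" else 36,None,8),(266,266)))
        R.append(np.hstack(T))
    cv2.imwrite(out,np.vstack(R))
if __name__=="__main__":
    fs=pickle.load(open("f0.pkl","rb"))
    show(fs,"pics/g3.png",(668,25.6,-98),(463.6,367,-62),(555,-308,-62))
E
python3 g3.py
```

```text
(no output)
```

View pics/g3.png

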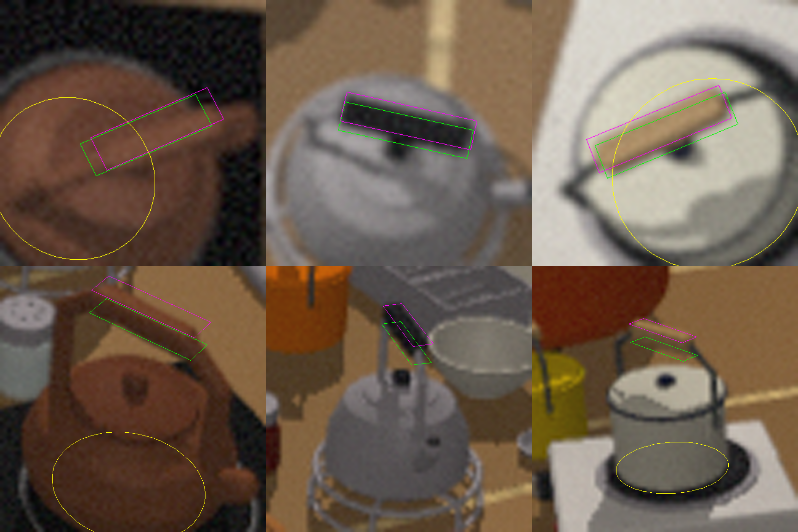

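```bash
cat > g4.py <<'E'
from ov import *
from g3 import barbox
import sys
fs=pickle.load(open("f0.pkl","rb"))
x,y,yaw=map(float,sys.argv[1:4])
T=[]
for n in("top","side"):
    f=dict(fs[n]); im=f["img"].astype(np.float32); f["img"]=np.clip((im-20)*2.2,0,255).astype(np.uint8)
    c=[x,y,180 if n=="top" else 130]
    hw=27 if n=="top" else 36
    T+= [cv2.resize(ov(f,cu,c,hw,None,8),(390,390)) for cu in ([],barbox(x,y,yaw,201,74,20,18)+[circ(x,y,56,52),circ(x,y,159,3)])]
cv2.imwrite("pics/g4.png",np.vstack([np.hstack(T[:2]),np.hstack(T[2:])]))
E
python3 g4.py 545 -308 -62
```

```text
(no output)
```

View pics/g4.png

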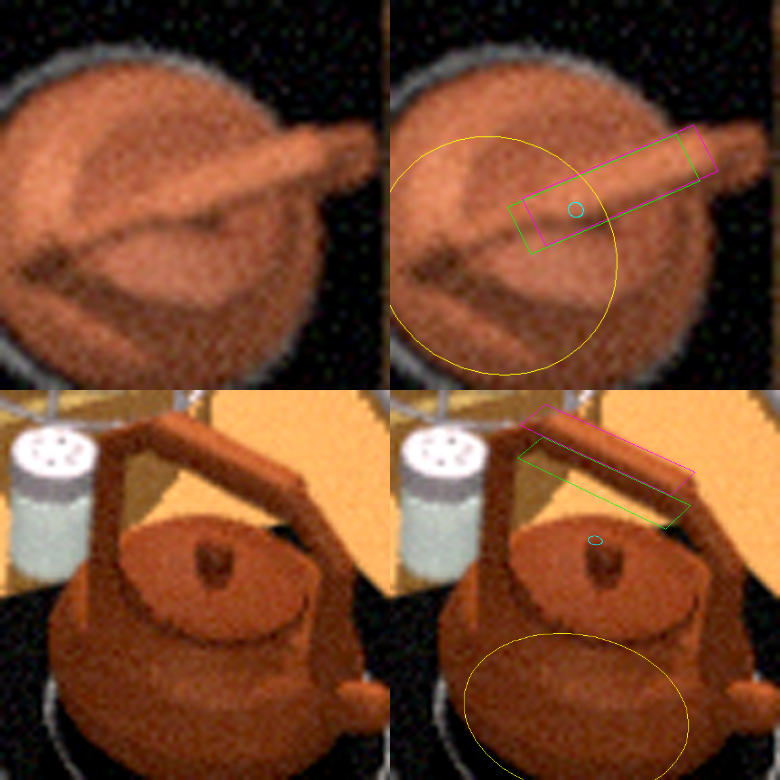

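```bash
cat > st.py <<'E'
from h import *
from scipy.spatial.transform import Rotation as Ro
def st():
    s=env.state(); R=Ro.from_euler("xyz",s["ee_rot"],degrees=True).as_matrix()
    y=np.degrees(np.arctan2(R[1,1],R[0,1]))
    return s,y
if __name__=="__main__":
    s,y=st(); print(round(s["time_s"],2),s["ee_pos"].round(1),"jaw yaw",round(y,2),"q",s["qpos"].round(1),"F",s["force"].round(1),"w",round(s["gripper_width"],1))
E
python3 st.py
```

```text
2.0 [248.5 518.6 185.4] jaw yaw 64.4 q [63.3 18.3 89.6 -0.  72.  -1.1] F [-0.6  0.4 -0.4] w 91.1
```

Call:
arm_command:
  deltas:
    - [1, [0, 0, 50], 0]
    - [1, [0, 0, 100], 0]
    - [1, [0, 0, 105], 0]
    - [1, [420, -493, 105], -1.264]
    - [1, [420, -493, 105], -1.264]
    - [1, [420, -493, 105], -1.264]
    - [1, [420, -493, 105], -1.264]
    - [1, [420, -493, 105], -1.264]
    - [1, [420, -493, 105], -1.264]
    - [1, [420, -493, 105], -1.264]
    - [1, [420, -493, 105], -1.264]
    - [1, [420, -493, 105], -1.264]
    - [1, [420, -493, 105], -1.264]
    - [1, [420, -493, 105], -1.264]
    - [1, [420, -493, 105], -1.264]
    - [1, [420, -493, 105], -1.264]
    - [1, [420, -493, 105], -1.264]
    - [1, [420, -493, 105], -1.264]
    - [1, [420, -493, 105], -1.264]
    - [1, [420, -493, 105], -1.264]
  grip_force: 30

```text
time_s: 4.0
ee_pos: [667.7, 27.0, 290.9]
ee_rot: [135.7, 90.0, 37.8]
force: [-0.2, 0.6, 0.2]
gripper_width: 91.5
```

```bash
python3 st.py; python3 - <<'E'
from h import *
import pickle
T=[]
for n in("top","side"):
    f=cams.grab_frame(n);T.append(f["img"][100:300,150:400,::-1])
cv2.imwrite("pics/a1.png",cv2.resize(np.hstack(T),None,fx=1.6,fy=1.6,interpolation=cv2.INTER_CUBIC))
E
```

```text
4.0 [667.7  27.  290.9] jaw yaw -7.92 q [ 1.3 25.1 64.4  0.  90.5  9.2] F [-0.2  0.6  0.2] w 91.5
```

View pics/a1.png

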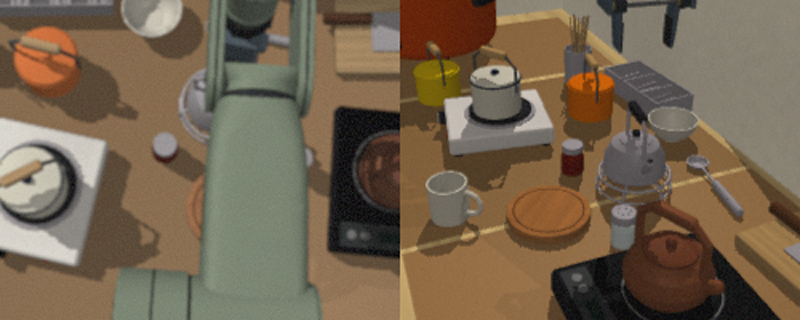

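Call:
arm_command:
  deltas:
    - [1, [0, -1, -40], 0]
    - [1, [0, -1, -70], 0]
    - [1, [0, -1, -85], 0]
    - [1, [0, -1, -95], 0]
    - [1, [0, -1, -105], 0]
    - [1, [0, -1, -113], 0]
    - [1, [0, -1, -118], 0]
    - [1, [0, -1, -118], 0]
    - [1, [0, -1, -118], 0]

```text
time_s: 5.0
ee_pos: [668.8, 24.6, 172.9]
ee_rot: [98.2, 89.9, 0.2]
force: [0.4, -0.4, 0.4]
gripper_width: 91.4
```

```bash
python3 - <<'E'
from h import *
T=[]
for n in("side",):
    f=cams.grab_frame(n);T.append(f["img"][110:240,220:380,::-1])
cv2.imwrite("pics/a2.png",cv2.resize(np.hstack(T),None,fx=4,fy=4,interpolation=cv2.INTER_CUBIC))
E
```

```text
(no output)
```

View pics/a2.png

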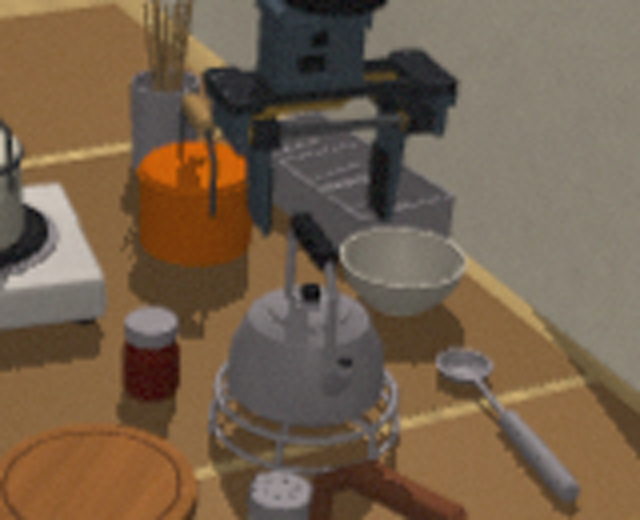

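```bash
python3 - <<'E'
from h import *
for n in("side","top"):
    f=cams.grab_frame(n)
    for p in ([668.8,24.6,172.9],[668.8-45,24.6+6,162],[668.8+45,24.6-6,162],[668,25.6,180]): print(n,proj(f,[p])[0], (proj(f,[p])[0]-[220,110])*4)
E
```

```text
side [298.81409148 172.85611928] [315.25636591 251.42447712]
side [285.21646401 177.50672499] [260.86585605 270.02689996]
side [311.77682992 174.18616414] [367.10731968 256.74465655]
side [298.586041   170.80885383] [314.34416399 243.23541534]
top [291.32725215 151.50366204] [285.30900858 166.01464817]
top [287.91899666 167.15962726] [271.67598662 228.63850904]
top [294.05135003 138.29727242] [296.20540012 113.18908967]
top [291.17605313 150.9990061 ] [284.70421253 163.99602441]
```

```bash
python3 st.py; python3 - <<'E'
from h import *
T=[]
f=cams.grab_frame("side");a=f["img"][110:240,220:380,::-1].copy()
a=cv2.resize(a,None,fx=4,fy=4,interpolation=cv2.INTER_CUBIC)
p=np.array([668.8,24.6,172.9])
j=np.array([np.cos(np.radians(-7.9)),np.sin(np.radians(-7.9)),0]);b=np.array([-j[1],j[0],0])
for q in (p+45*j,p-45*j,p+59*j,p-59*j):
    for e in(-16,16):
        for zz in (-11,49): cv2.circle(a,tuple(((proj(f,[q+e*b+[0,0,zz]])[0]-[220,110])*4).astype(int)),3,(0,255,0) if zz<0 else (0,0,255),-1)
t=cams.grab_frame("top")["img"][100:250,200:400,::-1]
t=cv2.resize(t,(520*200//150,520),interpolation=cv2.INTER_CUBIC)[:,:150*4]
cv2.imwrite("pics/a3.png",a);cv2.imwrite("pics/a3t.png",t)
E
```

```text
5.15 [668.8  24.5 173. ] jaw yaw -8.03 q [ 1.1 27.3 77.2 -0.  75.4  9.1] F [-0.5  0.2 -1. ] w 91.6
```

View pics/a3.png

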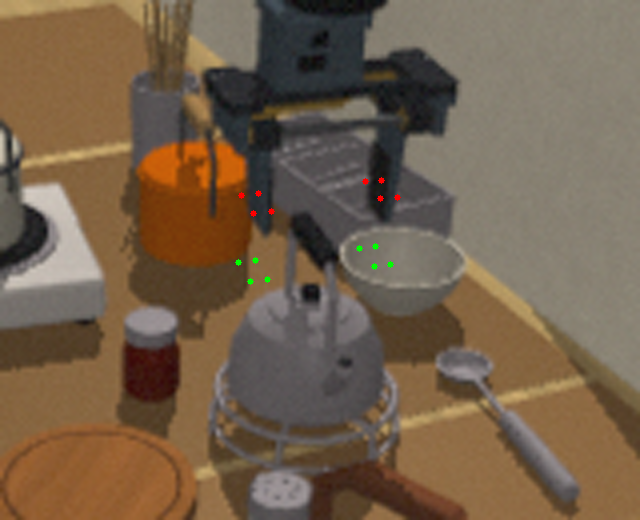

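View pics/a3t.png

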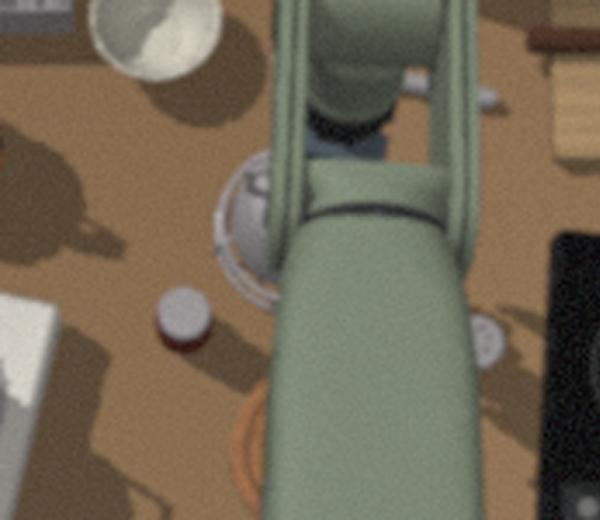

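```bash
python3 - <<'E'
from h import *
import pickle
fs=pickle.load(open("f0.pkl","rb"));f=fs["side"];u0,v0=100,20
a=cv2.resize(f["img"][v0:v0+140,u0:u0+120,::-1],None,fx=5,fy=5,interpolation=cv2.INTER_CUBIC)
p=np.array([248.5,518.6,185.4])
def pts(f,a,p,yaw,u0,v0,s):
  j=np.array([np.cos(yaw),np.sin(yaw),0]);b=np.array([-j[1],j[0],0])
  for q in (p+45*j,p-45*j,p+59*j,p-59*j):
    for e in(-16,16):
        for zz in (-11,49): cv2.circle(a,tuple(((proj(f,[q+e*b+[0,0,zz]])[0]-[u0,v0])*s).astype(int)),3,(0,255,0) if zz<0 else (0,0,255),-1)
  for zz in (68,150,250,350): cv2.circle(a,tuple(((proj(f,[p+[0,0,zz]])[0]-[u0,v0])*s).astype(int)),4,(255,0,255),-1)
pts(f,a,p,np.radians(64.4),u0,v0,5)
f=cams.grab_frame("side");u0,v0=240,50
c=cv2.resize(f["img"][v0:v0+140,u0:u0+120,::-1],None,fx=5,fy=5,interpolation=cv2.INTER_CUBIC)
pts(f,c,np.array([668.8,24.6,172.9]),np.radians(-8),u0,v0,5)
cv2.imwrite("pics/a4.png",cv2.resize(np.hstack([a,c]),None,fx=.66,fy=.66))
f=fs["top"];u0,v0=20,220
a=cv2.resize(f["img"][v0:v0+120,u0:u0+150,::-1],None,fx=5,fy=5,interpolation=cv2.INTER_CUBIC)
pts(f,a,p,np.radians(64.4),u0,v0,5);cv2.imwrite("pics/a4t.png",a)
E
```

```text
(no output)
```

View pics/a4.png

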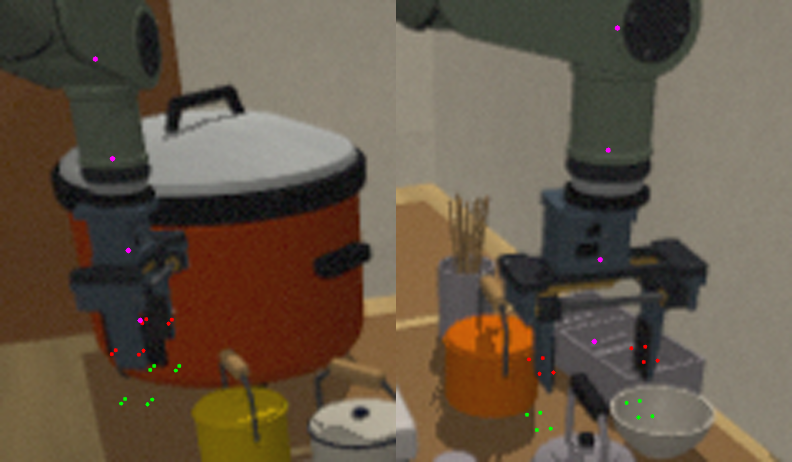

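View pics/a4t.png

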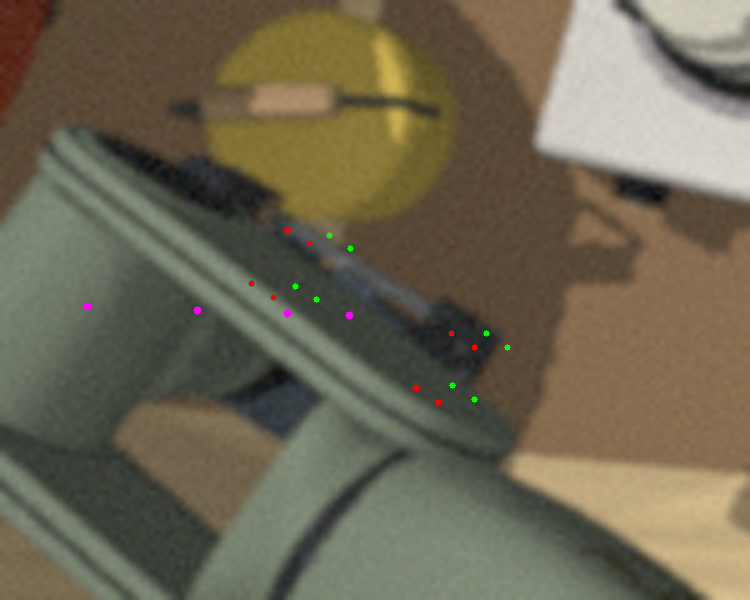

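```bash
python3 - <<'E'
from h import *
f=cams.grab_frame("side");t=cams.grab_frame("top")
p=np.array([668.8,24.6,172.9])
for d in np.eye(3)*30: print((proj(f,[p+d])-proj(f,[p]))[0].round(1),(proj(t,[p+d])-proj(t,[p]))[0].round(1))
for q in([0,0,0],[0,0,100],[80,80,0],[80,-80,0],[-80,-80,0]): print(q,proj(f,[q]).round(),proj(t,[q]).round())
E
```

```text
[ 8.2 -1.6] [ 0.7 -9.8]
[-4.3 -4. ] [-10.3  -0.9]
[ 0.6 -8.3] [ 0.9 -3.2]
[0, 0, 0] [[ 89. 272.]] [[279. 384.]]
[0, 0, 100] [[ 80. 245.]] [[282. 392.]]
[80, 80, 0] [[117. 248.]] [[255. 353.]]
[80, -80, 0] [[120. 284.]] [[308. 358.]]
[-80, -80, 0] [[ 56. 300.]] [[305. 416.]]
```

Call:
arm_command:
  deltas:
    - [0, [0, 0, 0], 0]
    - [0, [0, 0, 0], 0]
    - [0, [0, 0, 0], 0]
    - [0, [0, 0, 0], 0]
    - [0, [0, 0, 0], 0]
    - [0, [0, 0, 0], 0]
  grip_force: 10

```text
time_s: 6.0
ee_pos: [668.5, 24.6, 172.4]
ee_rot: [68.8, 90.0, -29.2]
force: [-0.4, -0.2, -0.4]
gripper_width: 46.2
```

```bash
python3 st.py; python3 - <<'E'
from h import *
f=cams.grab_frame("side");a=f["img"][110:240,220:380,::-1].copy()
cv2.imwrite("pics/a5.png",cv2.resize(a,None,fx=4,fy=4,interpolation=cv2.INTER_CUBIC))
E
```

```text
6.0 [668.5  24.6 172.4] jaw yaw -8.02 q [ 1.1 27.3 77.3 -0.  75.4  9.1] F [-0.4 -0.2 -0.4] w 46.2
```

View pics/a5.png

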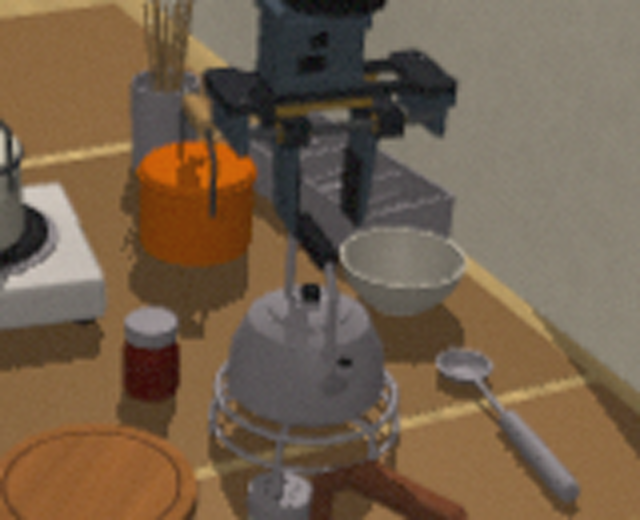

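Call:
arm_command:
  deltas:
    - [0, [0, 0, 0], 0]
    - [0, [0, 0, 0], 0]
    - [0, [0, 0, 0], 0]
    - [0, [0, 0, 0], 0]
    - [0, [0, 0, 0], 0]
    - [0, [0, 0, 0], 0]
    - [0, [0, 0, 0], 0]

```text
time_s: 6.75
ee_pos: [668.4, 24.6, 172.4]
ee_rot: [95.4, 90.0, -2.6]
force: [0.2, -0.4, 0.9]
gripper_width: 0.6
```

```bash
python3 st.py; python3 - <<'E'
from h import *
f=cams.grab_frame("side");a=f["img"][130:200,260:340,::-1].copy()
cv2.imwrite("pics/a6.png",cv2.resize(a,None,fx=8,fy=8,interpolation=cv2.INTER_CUBIC))
E
```

```text
6.75 [668.4  24.6 172.4] jaw yaw -8.02 q [ 1.1 27.3 77.3 -0.  75.4  9.1] F [ 0.2 -0.4  0.9] w 0.6
```

View pics/a6.png

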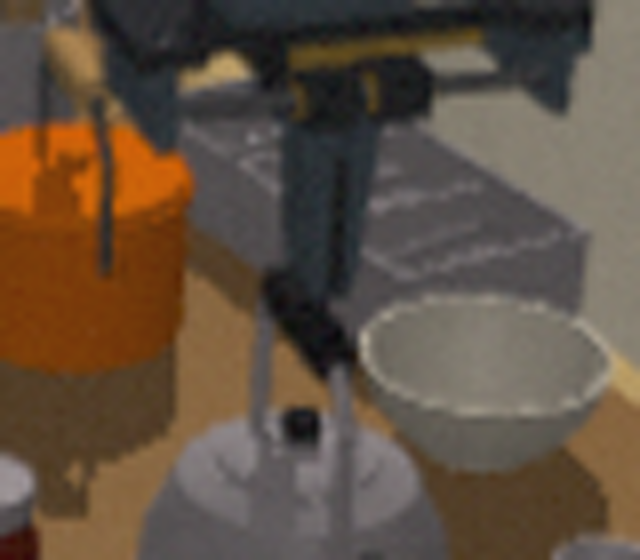

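Call:
arm_command:
  deltas:
    - [0.7, [0, 0, 0], 0]
    - [0.7, [0, 0, 0], 0]
    - [0.7, [0, 0, 0], 0]
    - [0.7, [0, 0, 0], 0]
    - [0.7, [0, 0, 0], 0]
    - [0.7, [0, 0, 0], 0]
    - [0.7, [0, 0, 0], 0]
    - [0.7, [0, 0, 0], 0]
    - [0.7, [0, 0, 0], 0]
    - [0.7, [0, 0, 0], 0]
    - [0.7, [0, 0, -10], 0]
    - [0.7, [0, 0, -20], 0]
    - [0.7, [0, 0, -28], 0]
    - [0.7, [0, 0, -34], 0]
    - [0.7, [0, 0, -34], 0]
    - [0.7, [0, 0, -34], 0]

```text
time_s: 8.4
ee_pos: [668.5, 24.6, 138.2]
ee_rot: [-62.7, 90.0, -160.7]
force: [0.9, -0.2, -0.0]
gripper_width: 63.9
```

```bash
python3 st.py; python3 - <<'E'
from h import *
f=cams.grab_frame("side");a=f["img"][130:200,260:340,::-1].copy()
cv2.imwrite("pics/a7.png",cv2.resize(a,None,fx=8,fy=8,interpolation=cv2.INTER_CUBIC))
E
```

```text
8.4 [668.5  24.6 138.2] jaw yaw -8.02 q [ 1.1 28.5 80.3 -0.  71.2  9.1] F [ 0.9 -0.2 -0. ] w 63.9
```

View pics/a7.png

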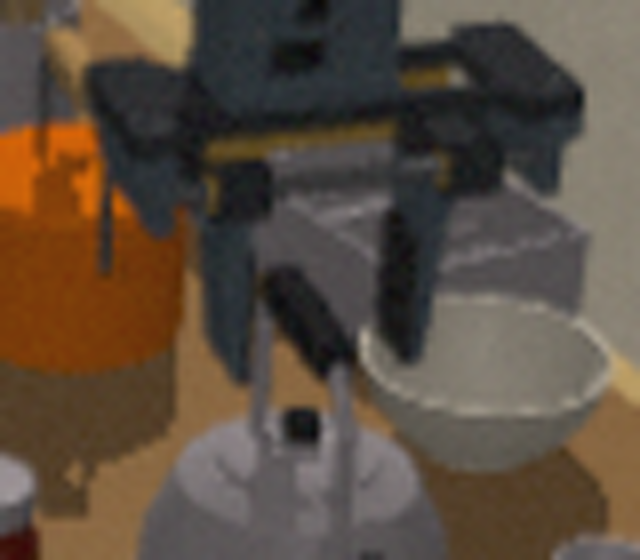

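Call:
arm_command:
  deltas:
    - [0, [0, 0, 0], 0]
    - [0, [0, 0, 0], 0]
    - [0, [0, 0, 0], 0]
    - [0, [0, 0, 0], 0]
    - [0, [0, 0, 0], 0]
    - [0, [0, 0, 0], 0]
    - [0, [0, 0, 0], 0]
    - [0, [0, 0, 0], 0]
    - [0, [0, 0, 0], 0]
    - [0, [0, 0, 0], 0]
  grip_force: 35

```text
time_s: 9.45
ee_pos: [667.9, 24.5, 138.3]
ee_rot: [-73.6, 89.9, -171.6]
force: [-2.9, -1.2, 1.4]
gripper_width: 17.6
```

```bash
python3 st.py; python3 - <<'E'
from h import *
f=cams.grab_frame("side");a=f["img"][130:200,260:340,::-1].copy()
cv2.imwrite("pics/a8.png",cv2.resize(a,None,fx=8,fy=8,interpolation=cv2.INTER_CUBIC))
E
```

```text
9.45 [667.9  24.5 138.3] jaw yaw -8.02 q [ 1.1 28.5 80.3 -0.  71.3  9.1] F [-2.9 -1.2  1.4] w 17.6
```

View pics/a8.png

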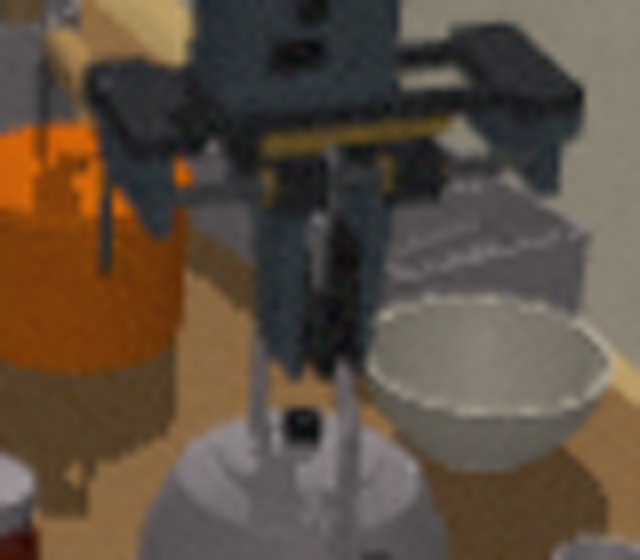

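Call:
arm_command:
  deltas:
    - [0, [0, 0, 5], 0]
    - [0, [0, 0, 12], 0]
    - [0, [0, 0, 25], 0]
    - [0, [0, 0, 45], 0]
    - [0, [0, 0, 65], 0]
    - [0, [0, 0, 80], 0]
    - [0, [0, 0, 80], 0]

```text
time_s: 10.2
ee_pos: [670.5, 24.7, 222.0]
ee_rot: [99.6, 89.6, 1.6]
force: [0.9, -0.3, -6.4]
gripper_width: 17.9
```

```bash
python3 st.py; python3 - <<'E'
from h import *
f=cams.grab_frame("side");cv2.imwrite("pics/a9.png",cv2.resize(f["img"][100:270,200:400,::-1],None,fx=3,fy=3,interpolation=cv2.INTER_CUBIC))
E
```

```text
10.2 [670.5  24.7 222. ] jaw yaw -8.02 q [ 1.1 26.  72.4  0.  81.2  9.1] F [ 0.9 -0.3 -6.4] w 17.9
```

View pics/a9.png

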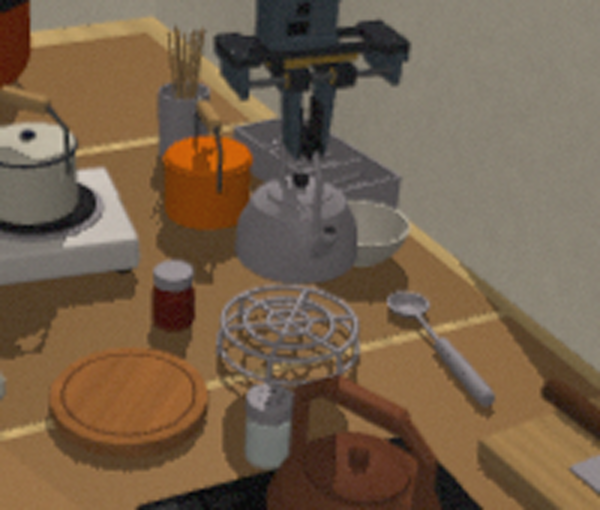

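Call:
arm_command:
  deltas:
    - [0, [-25, -4, 0], 0]
    - [0, [-60, -9, 0], 0]
    - [0, [-100, -16, 0], 0]
    - [0, [-140, -22, 0], 0]
    - [0, [-175, -27, 0], 0]
    - [0, [-195, -30, 0], 0]
    - [0, [-205, -32, 0], 0]
    - [0, [-205, -32, -20], 0]
    - [0, [-205, -32, -45], 0]
    - [0, [-205, -32, -65], 0]
    - [0, [-205, -32, -78], 0]
    - [0, [-205, -32, -84], 0]
    - [0, [-205, -32, -86], 0]
    - [0, [-205, -32, -86], 0]

```text
time_s: 11.65
ee_pos: [464.1, -7.4, 132.5]
ee_rot: [95.2, 90.0, -2.8]
force: [0.6, -0.8, -6.9]
gripper_width: 17.7
```

```bash
python3 st.py; python3 - <<'E'
from h import *
f=cams.grab_frame("side");cv2.imwrite("pics/a10.png",cv2.resize(f["img"][120:290,180:380,::-1],None,fx=3,fy=3,interpolation=cv2.INTER_CUBIC))
E
```

```text
11.65 [464.1  -7.4 132.5] jaw yaw -8.02 q [ -2.3  10.9 108.2  -0.   60.9   5.7] F [ 0.6 -0.8 -6.9] w 17.7
```

View pics/a10.png

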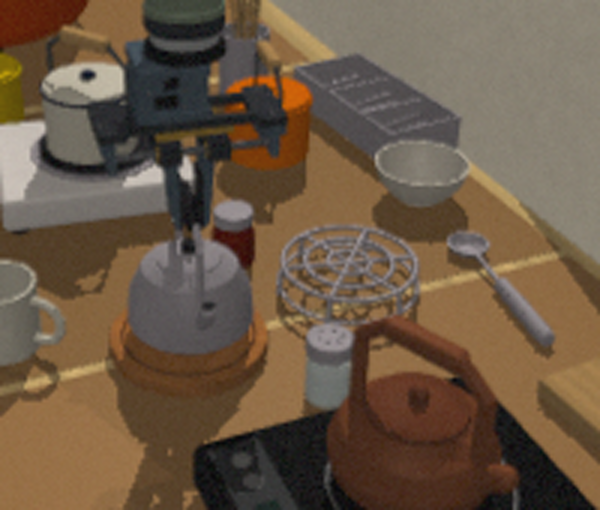

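Call:
arm_command:
  deltas:
    - [0, [0, 0, -5], 0]
    - [0, [0, 0, -9], 0]
    - [0, [0, 0, -11], 0]
    - [0, [0, 0, -12], 0]
    - [0, [0, 0, -13], 0]
    - [0, [0, 0, -13], 0]

```text
time_s: 12.3
ee_pos: [463.4, -7.4, 119.3]
ee_rot: [89.3, 90.0, -8.7]
force: [-0.3, 0.6, -6.7]
gripper_width: 17.6
```

Call:
arm_command:
  deltas:
    - [0, [0, 0, -1], 0]
    - [0, [0, 0, -1.5], 0]
    - [0, [0, 0, -2], 0]
    - [0, [0, 0, -2], 0]

```text
time_s: 12.7
ee_pos: [464.2, -7.4, 118.3]
ee_rot: [97.4, 89.9, -0.6]
force: [0.2, 0.7, 1.5]
gripper_width: 18.2
```

Call:
arm_command:
  deltas:
    - [0.6, [0, 0, 0], 0]
    - [0.6, [0, 0, 0], 0]
    - [0.6, [0, 0, 0], 0]
    - [0.6, [0, 0, 0], 0]
    - [0.6, [0, 0, 0], 0]
    - [0.8, [0, 0, 0], 0]
    - [0.8, [0, 0, 0], 0]
    - [0.8, [0, 0, 0], 0]
    - [0.9, [0, 0, 20], 0]
    - [0.9, [0, 0, 60], 0]
    - [0.9, [0, 0, 110], 0]
    - [0.9, [0, 0, 150], 0]
    - [0.9, [0, 0, 160], 0]

```text
time_s: 14.0
ee_pos: [465.8, -7.5, 282.3]
ee_rot: [95.7, 89.4, -2.3]
force: [-0.4, -0.2, 0.6]
gripper_width: 82.0
```

```bash
python3 st.py; cat > snap.py <<'E'
from h import *
import pickle,sys
fs={n:cams.grab_frame(n) for n in("side","top")}
pickle.dump(fs,open(sys.argv[1]+".pkl","wb"))
a=fs["top"]["img"][100:300,100:460,::-1];b=fs["side"]["img"][80:340,120:440,::-1]
cv2.imwrite("pics/"+sys.argv[1]+".png",np.vstack([cv2.resize(a,(480,267),interpolation=cv2.INTER_CUBIC),cv2.resize(b,(480,330))]) if len(sys.argv)<3 else np.hstack([cv2.resize(a,(400,222)),cv2.resize(b,(400,222))]))
E
python3 snap.py s1
```

```text
14.0 [465.8  -7.5 282.3] jaw yaw -8.02 q [-2.3  5.1 92.9 -0.  81.4  5.7] F [-0.4 -0.2  0.6] w 82.0
```

View pics/s1.png

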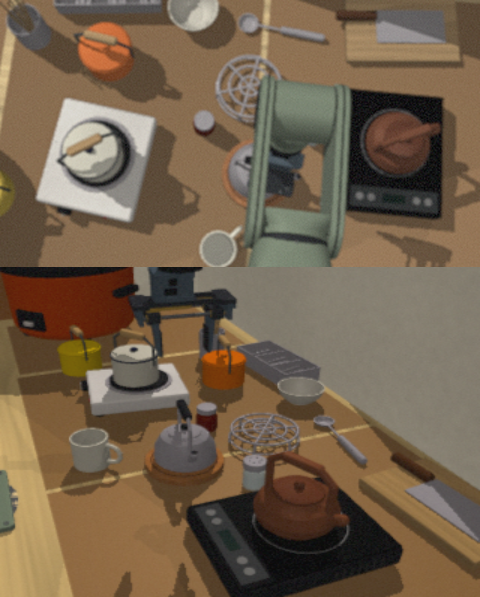

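Call:
arm_command:
  deltas:
    - [0.9, [0, 40, 0], 0.1]
    - [0.9, [0, 90, 0], 0.2]
    - [0.9, [0, 140, 0], 0.3]
    - [0.9, [0, 190, 0], 0.4]
    - [0.9, [0, 240, 0], 0.5]
    - [0.9, [0, 290, 0], 0.628]
    - [0.9, [0, 340, 0], 0.628]
    - [0.9, [0, 374, 0], 0.628]
    - [0.9, [0, 374, 0], 0.628]
    - [0.9, [0, 374, -40], 0.628]
    - [0.9, [0, 374, -60], 0.628]
    - [0.9, [0, 374, -60], 0.628]

```text
time_s: 15.3
ee_pos: [461.0, 363.9, 212.2]
ee_rot: [-78.7, 89.4, -140.7]
force: [-0.5, -0.5, -0.6]
gripper_width: 82.5
```

```bash
python3 st.py; python3 snap.py s2; python3 - <<'E'
import pickle,cv2
f=pickle.load(open("s2.pkl","rb"))
cv2.imwrite("pics/s2b.png",cv2.resize(f["side"]["img"][90:200,140:280,::-1],None,fx=5,fy=5,interpolation=cv2.INTER_CUBIC))
E
```

```text
15.3 [461.  363.9 212.2] jaw yaw 27.94 q [37.2 18.9 84.8 -0.  76.9  9.2] F [-0.5 -0.5 -0.6] w 82.5
```

View pics/s2b.png

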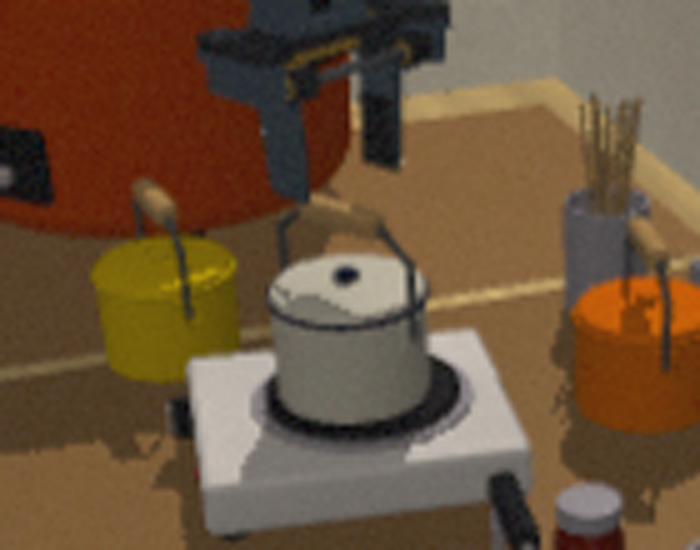

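View pics/s2.png

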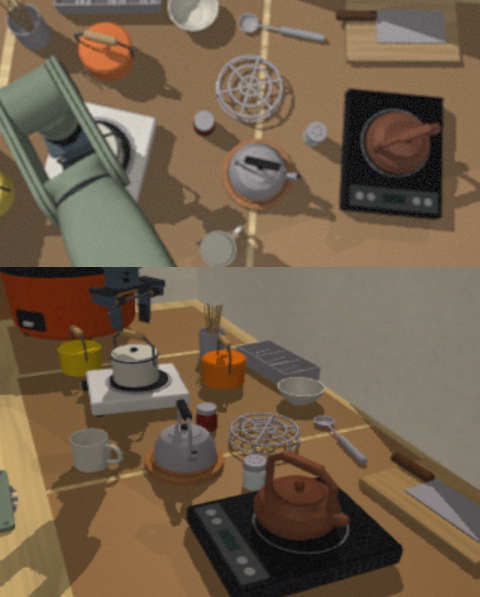

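```bash
python3 st.py; cat > o3.py <<'E'
from ov import *
import sys
fs=pickle.load(open(sys.argv[1]+".pkl","rb"))
x,y,z,r=map(float,sys.argv[2:6])
hw=int(sys.argv[6]) if len(sys.argv)>6 else 40
T=[cv2.resize(ov(fs[n],[circ(x,y,z,r),circ(x,y,z,1)],[x,y,z],hw,None,6),(400,400)) for n in("top","side")]
cv2.imwrite("pics/o3.png",np.hstack(T))
E
python3 o3.py s2 666 29 40 78 30
```

```text
15.4 [463.3 365.7 216.7] jaw yaw 27.92 q [37.2 18.8 84.4 -0.  76.9  9.3] F [ 1.4 -0.6  0.1] w 81.9
```

View pics/o3.png

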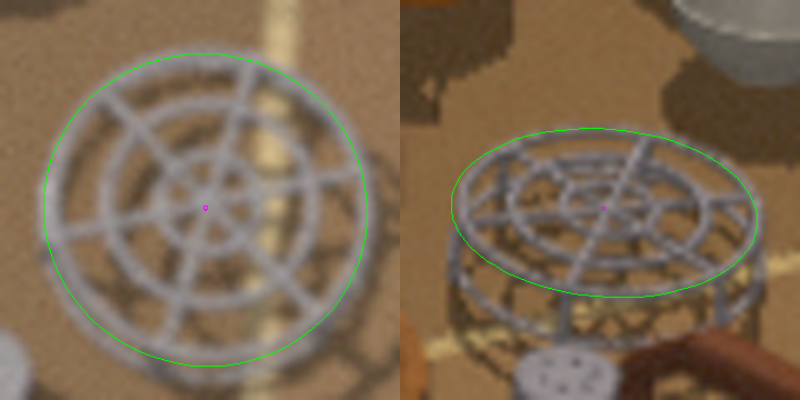

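Call:
arm_command:
  deltas:
    - [0.9, [0, 0, -20], 0]
    - [0.9, [0, 0, -35], 0]
    - [0.9, [0, 0, -44], 0]
    - [0.9, [0, 0, -48], 0]
    - [0.9, [0, 0, -48], 0]
    - [0.5, [0, 0, -48], 0]
    - [0.5, [0, 0, -48], 0]
    - [0.5, [0, 0, -48], 0]
    - [0.5, [0, 0, -48], 0]
    - [0.5, [0, 0, -48], 0]

```text
time_s: 16.4
ee_pos: [463.5, 366.6, 169.5]
ee_rot: [97.3, 90.0, 35.2]
force: [-0.5, 0.1, 0.9]
gripper_width: 46.5
```

```bash
python3 st.py; python3 snap.py s3; python3 - <<'E'
import pickle,cv2
f=pickle.load(open("s3.pkl","rb"))
cv2.imwrite("pics/s3b.png",cv2.resize(f["side"]["img"][100:180,165:255,::-1],None,fx=7,fy=7,interpolation=cv2.INTER_CUBIC))
E
```

```text
16.4 [463.5 366.6 169.5] jaw yaw 27.96 q [37.2 20.3 89.  -0.  70.7  9.3] F [-0.5  0.1  0.9] w 46.5
```

View pics/s3b.png

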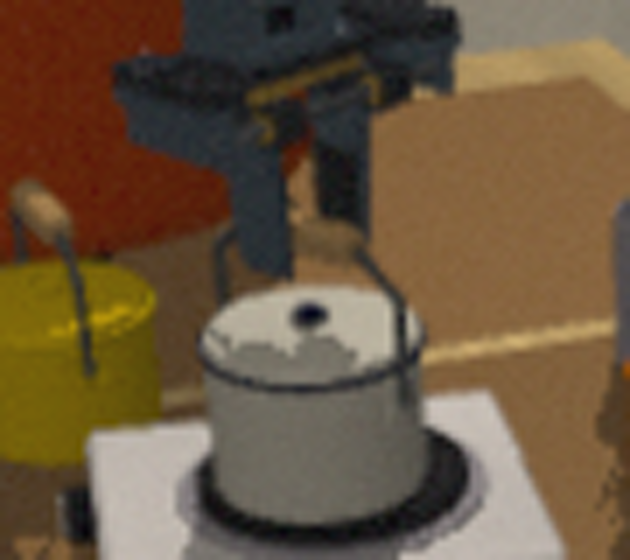

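Call:
arm_command:
  deltas:
    - [0, [0, 0, 0], 0]
    - [0, [0, 0, 0], 0]
    - [0, [0, 0, 0], 0]
    - [0, [0, 0, 0], 0]
    - [0, [0, 0, 0], 0]
    - [0, [0, 0, 0], 0]
    - [0, [0, 0, 0], 0]
    - [0, [0, 0, 5], 0]
    - [0, [0, 0, 10], 0]
    - [0, [0, 0, 20], 0]
    - [0, [0, 0, 30], 0]
    - [0, [0, 0, 40], 0]
    - [0, [0, 0, 40], 0]

```text
time_s: 17.8
ee_pos: [464.4, 367.3, 211.7]
ee_rot: [99.2, 89.8, 37.1]
force: [0.3, -0.8, -3.4]
gripper_width: 19.8
```

```bash
python3 st.py; python3 snap.py s4; python3 - <<'E'
import pickle,cv2
f=pickle.load(open("s4.pkl","rb"))
cv2.imwrite("pics/s4b.png",cv2.resize(f["side"]["img"][90:190,155:275,::-1],None,fx=6,fy=6,interpolation=cv2.INTER_CUBIC))
E
```

```text
17.8 [464.4 367.3 211.7] jaw yaw 27.96 q [37.2 18.9 85.  -0.  75.9  9.3] F [ 0.3 -0.8 -3.4] w 19.8
```

View pics/s4b.png

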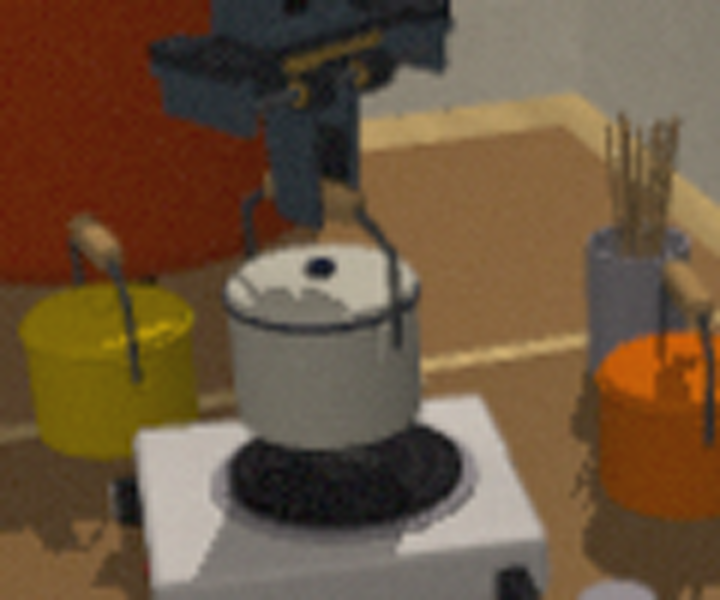

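Call:
arm_command:
  deltas:
    - [0, [0, 0, 15], 0]
    - [0, [5, -9, 25], 0]
    - [0, [15, -26, 30], 0]
    - [0, [33, -55, 30], 0]
    - [0, [54, -90, 30], 0]
    - [0, [75, -125, 30], 0]
    - [0, [96, -160, 30], 0]
    - [0, [117, -195, 30], 0]
    - [0, [138, -230, 30], 0]
    - [0, [159, -265, 30], 0]
    - [0, [177, -295, 30], 0]
    - [0, [192, -320, 30], 0]
    - [0, [200, -334, 30], 0]
    - [0, [203, -339, 20], 0]
    - [0, [203, -339, 0], 0]
    - [0, [203, -339, -20], 0]
    - [0, [203, -339, -30], 0]
    - [0, [203, -339, -36], 0]
    - [0, [203, -339, -36], 0]
    - [0, [203, -339, -36], 0]

```text
time_s: 19.9
ee_pos: [666.9, 28.0, 174.3]
ee_rot: [68.7, 89.9, 6.7]
force: [-0.6, -0.7, -3.5]
gripper_width: 19.6
```

```bash
python3 st.py; python3 snap.py s5
```

```text
19.9 [666.9  28.  174.3] jaw yaw 27.99 q [  1.4  27.1  77.4   0.   75.4 -26.6] F [-0.6 -0.7 -3.5] w 19.6
```

View pics/s5.png

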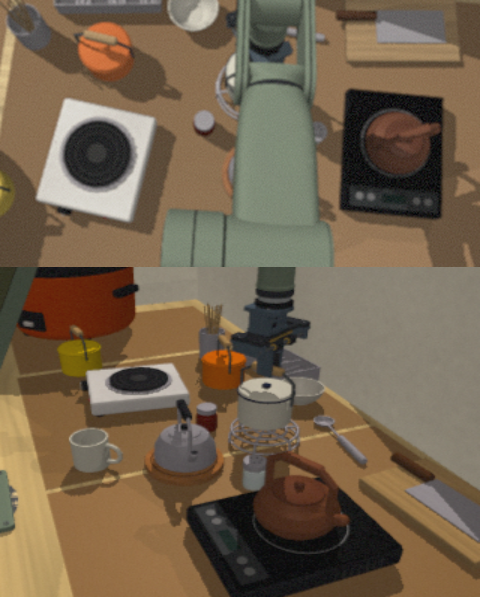

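```bash
cat > o4.py <<'E'
from ov import *
fs=pickle.load(open("s5.pkl","rb"))
a=ov(fs["side"],[circ(667,28,71,60),circ(667,28,40,78),circ(667,28,170,4)],[667,28,100],34,None,6)
b=ov(fs["top"],[circ(471,370,66,78),circ(471,370,66,1),],[471,370,66],32,None,6)
c=ov(fs["side"],[circ(471,370,66,78),circ(471,370,66,1),],[471,370,66],32,None,6)
cv2.imwrite("pics/o4.png",np.hstack([cv2.resize(i,(266,266)) for i in(a,b,c)]))
cv2.imwrite("pics/o4.png",np.hstack([cv2.resize(i,(390,390)) for i in(a,b)]))
cv2.imwrite("pics/o4c.png",c)
E
python3 o4.py
```

```text
(no output)
```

View pics/o4.png

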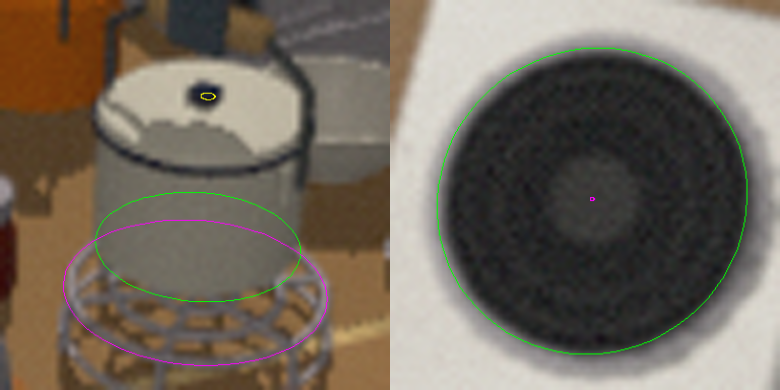

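View pics/o4c.png

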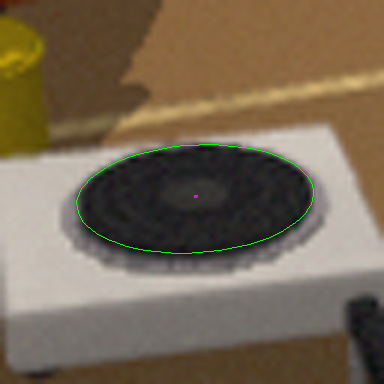

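Call:
arm_command:
  deltas:
    - [0, [0, 0, -10], 0]
    - [0, [0, 0, -20], 0]
    - [0, [0, 0, -25], 0]
    - [0, [0, 0, -28], 0]
    - [0, [0, 0, -29], 0]
    - [0, [0, 0, -29], 0]

```text
time_s: 20.6
ee_pos: [666.5, 27.6, 144.3]
ee_rot: [98.6, 90.0, 36.6]
force: [0.6, 0.2, -4.8]
gripper_width: 19.8
```

Call:
arm_command:
  deltas:
    - [0, [0, 0, -1], 0]
    - [0, [0, 0, -2], 0]
    - [0, [0, 0, -2.5], 0]
    - [0, [0, 0, -2.5], 0]

```text
time_s: 21.0
ee_pos: [666.9, 27.3, 143.4]
ee_rot: [56.5, 89.9, -5.5]
force: [-1.3, -1.9, 4.7]
gripper_width: 19.7
```

Call:
arm_command:
  deltas:
    - [0.6, [0, 0, 0.5], 0]
    - [0.6, [0, 0, 0.5], 0]
    - [0.6, [0, 0, 0.5], 0]
    - [0.6, [0, 0, 0.5], 0]
    - [0.6, [0, 0, 0.5], 0]
    - [0.9, [0, 0, 0.5], 0]
    - [0.9, [0, 0, 0.5], 0]
    - [0.9, [0, 0, 0.5], 0]
    - [0.9, [0, 0, 20], 0]
    - [0.9, [0, 0, 60], 0]
    - [0.9, [0, 0, 110], 0]
    - [0.9, [0, 0, 130], 0]
    - [0.9, [0, 0, 130], 0]

```text
time_s: 22.3
ee_pos: [668.3, 27.6, 276.5]
ee_rot: [63.7, 89.5, 1.7]
force: [1.2, -0.3, 0.3]
gripper_width: 82.0
```

```bash
python3 st.py
```

```text
22.3 [668.3  27.6 276.5] jaw yaw 27.96 q [  1.4  24.9  66.6   0.   88.  -26.6] F [ 1.2 -0.3  0.3] w 82.0
```

Call:
arm_command:
  deltas:
    - [0.9, [-16, -45, 0], 0]
    - [0.9, [-33, -93, 0], 0]
    - [0.9, [-50, -140, 0], 0]
    - [0.9, [-67, -188, 0], 0]
    - [0.9, [-84, -235, 0], 0]
    - [0.9, [-100, -282, 0], 0]
    - [0.9, [-115, -322, 0], 0]
    - [0.9, [-120, -335.6, -10], 0]
    - [0.9, [-120, -335.6, -30], 0]
    - [0.9, [-120, -335.6, -40], 0]
    - [0.9, [-120, -335.6, -40], 0]
    - [0.9, [-120, -335.6, -40], 0]

```text
time_s: 23.5
ee_pos: [546.8, -307.1, 231.6]
ee_rot: [-167.8, 90.0, 130.2]
force: [-0.0, 0.3, 0.3]
gripper_width: 81.9
```

```bash
python3 st.py;python3 snap.py s6; cat > o5.py <<'E'
from ov import *
fs=pickle.load(open("s6.pkl","rb"))
a=ov(fs["side"],[circ(667,28,40,60),circ(667,28,40,78),circ(667,28,142,4)],[667,28,80],34,None,6)
b=ov(fs["top"],[circ(667,28,40,60),circ(667,28,142,4)],[667,28,100],32,None,6)
c=fs["side"]["img"][150:330,240:410,::-1]
cv2.imwrite("pics/o5.png",np.hstack([cv2.resize(i,(390,390)) for i in(a,b)]))
cv2.imwrite("pics/o5c.png",cv2.resize(c,None,fx=3.3,fy=3.3,interpolation=cv2.INTER_CUBIC))
E
python3 o5.py
```

```text
23.5 [ 546.8 -307.1  231.6] jaw yaw 28.03 q [-30.4  21.8  77.7   0.   80.5 -58.4] F [-0.   0.3  0.3] w 81.9
```

View pics/o5.png

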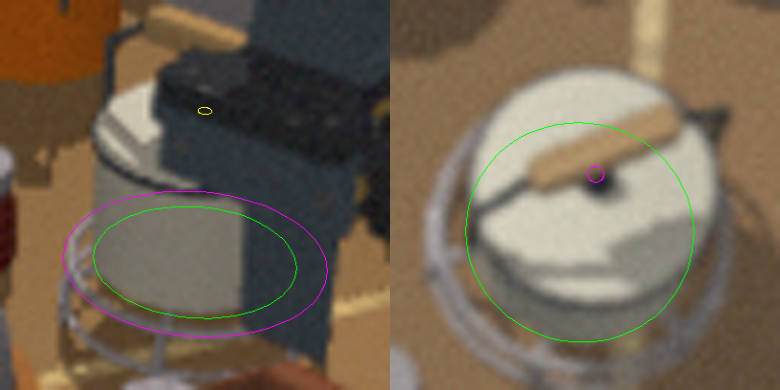

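View pics/o5c.png

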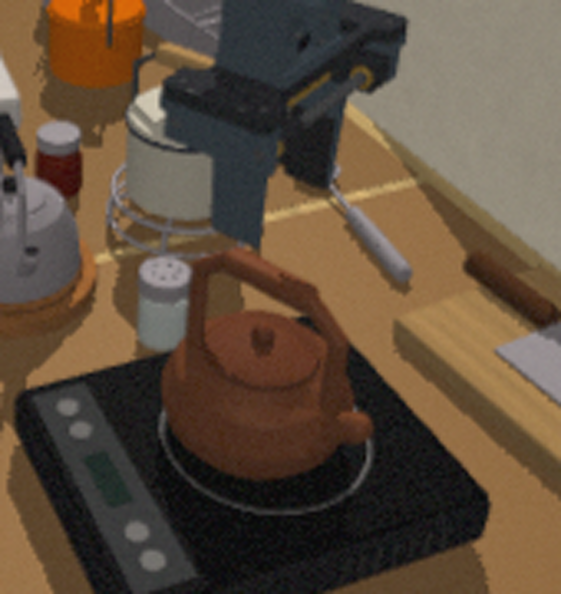

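Call:
arm_command:
  deltas:
    - [0.9, [0, 0, -25], 0]
    - [0.9, [0, 0, -45], 0]
    - [0.9, [0, 0, -60], 0]
    - [0.9, [0, 0, -69], 0]
    - [0.9, [0, 0, -73], 0]
    - [0.5, [0, 0, -73], 0]
    - [0.5, [0, 0, -73], 0]
    - [0.5, [0, 0, -73], 0]
    - [0.5, [0, 0, -73], 0]
    - [0.5, [0, 0, -73], 0]

```text
time_s: 24.6
ee_pos: [546.6, -308.1, 159.3]
ee_rot: [37.1, 90.0, -24.9]
force: [0.2, 0.0, -0.1]
gripper_width: 46.2
```

```bash
python3 st.py;python3 snap.py s7; python3 - <<'E'
import pickle,cv2
f=pickle.load(open("s7.pkl","rb"))
cv2.imwrite("pics/s7b.png",cv2.resize(f["side"]["img"][190:300,270:390,::-1],None,fx=5,fy=5,interpolation=cv2.INTER_CUBIC))
E
```

```text
24.6 [ 546.6 -308.1  159.3] jaw yaw 27.96 q [-30.5  23.9  84.8   0.   71.2 -58.4] F [ 0.2  0.  -0.1] w 46.2
```

View pics/s7b.png

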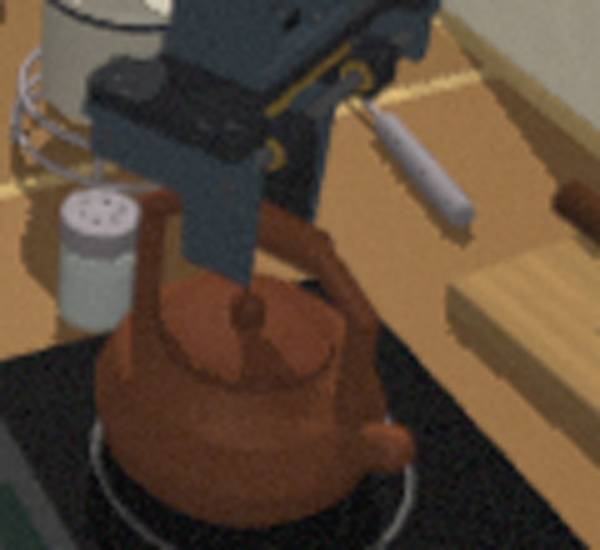

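Call:
arm_command:
  deltas:
    - [0, [0, 0, 0], 0]
    - [0, [0, 0, 0], 0]
    - [0, [0, 0, 0], 0]
    - [0, [0, 0, 0], 0]
    - [0, [0, 0, 0], 0]
    - [0, [0, 0, 0], 0]
    - [0, [0, 0, 0], 0]
    - [0, [0, 0, 5], 0]
    - [0, [0, 0, 10], 0]
    - [0, [0, 0, 20], 0]
    - [0, [0, 0, 35], 0]
    - [0, [0, 0, 50], 0]
    - [0, [0, 0, 50], 0]
    - [0, [0, 0, 50], 0]

```text
time_s: 26.1
ee_pos: [546.2, -308.0, 208.8]
ee_rot: [-137.6, 90.0, 160.3]
force: [0.3, 0.6, -7.6]
gripper_width: 19.7
```

```bash
python3 st.py;python3 snap.py s8; cat > o6.py <<'E'
from ov import *
fs=pickle.load(open("s8.pkl","rb"))
a=ov(fs["side"],[circ(547,-308,106,52),circ(557,-317,56,80),circ(547,-308,209,3)],[550,-310,140],50,None,6)
b=ov(fs["top"],[circ(557,-317,56,80),circ(547,-308,106,52)],[557,-317,100],40,None,6)
cv2.imwrite("pics/o6.png",np.hstack([cv2.resize(i,(400,400)) for i in(a,b)]))
E
python3 o6.py
```

```text
26.1 [ 546.2 -308.   208.8] jaw yaw 27.96 q [-30.5  22.4  80.1  -0.   77.6 -58.4] F [ 0.3  0.6 -7.6] w 19.7
```

View pics/o6.png

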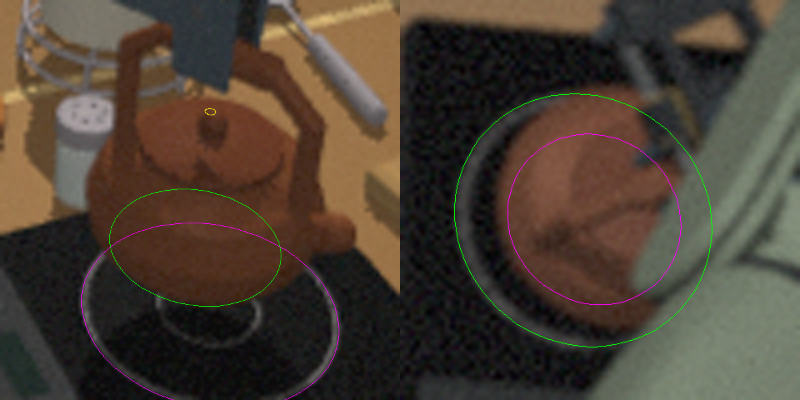

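Call:
arm_command:
  deltas:
    - [0, [0, 0, 20], 0]
    - [0, [0, 0, 50], 0]
    - [0, [0, 0, 85], 0]
    - [0, [0, 0, 112], 0]
    - [0, [0, 0, 124], 0]
    - [0, [-1, 10, 124], 0]
    - [0, [-3, 30, 124], 0]
    - [0, [-7, 65, 124], 0]
    - [0, [-12, 105, 124], 0]
    - [0, [-16, 145, 124], 0]
    - [0, [-21, 185, 124], 0]
    - [0, [-25, 225, 124], 0]
    - [0, [-30, 265, 124], 0]
    - [0, [-34, 305, 124], 0]
    - [0, [-39, 345, 124], 0]
    - [0, [-43, 385, 124], 0]
    - [0, [-48, 425, 124], 0]
    - [0, [-52, 465, 124], 0]
    - [0, [-57, 505, 124], 0]
    - [0, [-61, 540, 124], 0]

```text
time_s: 28.2
ee_pos: [482.1, 234.6, 330.6]
ee_rot: [-113.0, 89.7, -175.0]
force: [-0.4, 0.1, -7.1]
gripper_width: 20.0
```

Call:
arm_command:
  deltas:
    - [0, [-4, 35, 0], 0]
    - [0, [-8, 70, 0], 0]
    - [0, [-11, 100, 0], 0]
    - [0, [-13, 122, 0], 0]
    - [0, [-15, 134, 0], 0]
    - [0, [-15, 137.5, 0], 0]
    - [0, [-15, 137.5, -20], 0]
    - [0, [-15, 137.5, -50], 0]
    - [0, [-15, 137.5, -85], 0]
    - [0, [-15, 137.5, -115], 0]
    - [0, [-15, 137.5, -130], 0]
    - [0, [-15, 137.5, -137], 0]
    - [0, [-15, 137.5, -140], 0]
    - [0, [-15, 137.5, -140], 0]
    - [0, [-15, 137.5, -140], 0]

```text
time_s: 29.7
ee_pos: [471.1, 369.7, 194.2]
ee_rot: [96.6, 89.9, 34.5]
force: [0.0, -0.3, -8.4]
gripper_width: 19.5
```

```bash
python3 st.py;python3 snap.py s9; cat > o7.py <<'E'
from ov import *
fs=pickle.load(open("s9.pkl","rb"))
a=ov(fs["side"],[circ(471,369.5,90,52),circ(471,369.5,66,78),circ(471,369.5,193,3)],[471,369,130],40,None,6)
b=ov(fs["top"],[circ(471,369.5,66,78),circ(471,369.5,90,52)],[471,369,100],40,None,6)
cv2.imwrite("pics/o7.png",np.hstack([cv2.resize(i,(400,400)) for i in(a,b)]))
E
python3 o7.py
```

```text
29.7 [471.1 369.7 194.2] jaw yaw 27.95 q [37.  20.1 85.7 -0.  74.1  9.1] F [ 0.  -0.3 -8.4] w 19.5
```

View pics/o7.png

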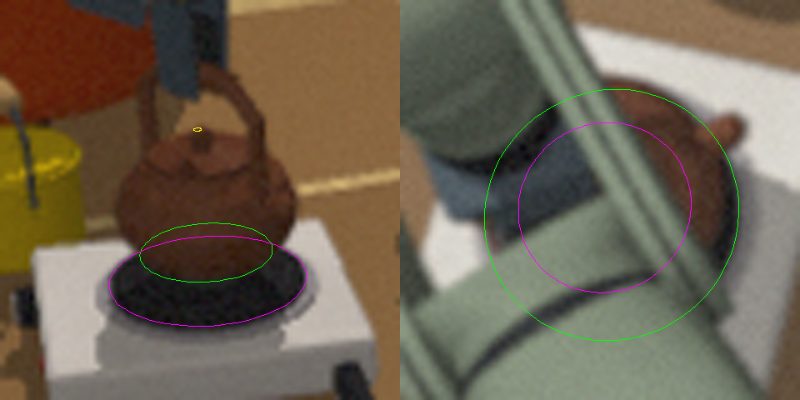

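View pics/s9.png

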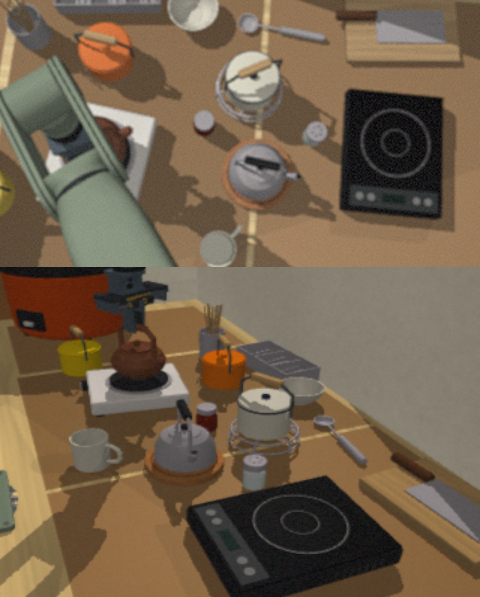

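Call:
arm_command:
  deltas:
    - [0, [0, 0, -8], 0]
    - [0, [0, 0, -15], 0]
    - [0, [0, 0, -20], 0]
    - [0, [0, 0, -23], 0]
    - [0, [0, 0, -24], 0]
    - [0, [0, 0, -24], 0]

```text
time_s: 30.4
ee_pos: [470.6, 369.6, 169.0]
ee_rot: [99.0, 90.0, 36.9]
force: [0.5, -1.6, -5.2]
gripper_width: 20.0
```

Call:
arm_command:
  deltas:
    - [0, [0, 0, -0.8], 0]
    - [0, [0, 0, -1.5], 0]
    - [0, [0, 0, -1.8], 0]
    - [0, [0, 0, -1.8], 0]

```text
time_s: 30.8
ee_pos: [470.7, 369.5, 168.9]
ee_rot: [93.1, 89.9, 31.1]
force: [-2.5, -3.0, 5.3]
gripper_width: 20.1
```

```bash
cat > o8.py <<'E'
from ov import *
fs=pickle.load(open("s9.pkl","rb"))
K=(463,-7,-98)
from g3 import barbox
S=(667,28);H=(557,-317)
a=ov(fs["top"],[circ(*S,40,60),circ(*S,142,4),circ(*S,40,78)]+barbox(*S,-62,185,78,20,20),[*S,100],36,None,6)
b=ov(fs["side"],[circ(*S,40,60),circ(*S,142,4),circ(*S,40,78)]+barbox(*S,-62,185,78,20,20),[*S,100],40,None,6)
c=ov(fs["top"],[circ(*H,56,80),circ(*H,56,1)],[*H,56],36,None,6)
d=ov(fs["side"],[circ(*H,56,80),circ(*H,56,1)],[*H,56],44,None,6)
e=ov(fs["top"],barbox(*K,160,78,18,18)+[circ(*K[:2],118,3)],[*K[:2],120],30,None,6)
f=ov(fs["side"],barbox(*K,160,78,18,18)+[circ(*K[:2],118,3)],[*K[:2],120],36,None,6)
R=lambda L:np.hstack([cv2.resize(i,(266,266)) for i in L])
cv2.imwrite("pics/o8.png",np.vstack([R([a,c,e]),R([b,d,f])]))
E
python3 o8.py
```

```text
(no output)
```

View pics/o8.png

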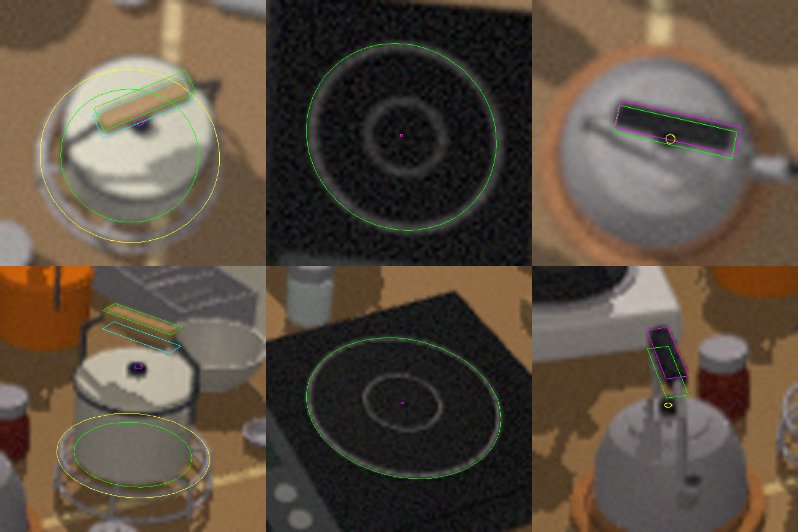

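Call:
arm_command:
  deltas:
    - [0.6, [0, 0, 1], 0]
    - [0.6, [0, 0, 1], 0]
    - [0.6, [0, 0, 1], 0]
    - [0.6, [0, 0, 1], 0]
    - [0.6, [0, 0, 1], 0]
    - [0.9, [0, 0, 1], 0]
    - [0.9, [0, 0, 1], 0]
    - [0.9, [0, 0, 1], 0]
    - [0.9, [0, 0, 20], 0]
    - [0.9, [0, 0, 60], 0]
    - [0.9, [0, 0, 100], 0]
    - [0.9, [0, 0, 110], 0]
    - [0.9, [0, 0, 110], 0]

```text
time_s: 32.1
ee_pos: [471.2, 370.0, 279.1]
ee_rot: [99.1, 89.7, 37.0]
force: [0.1, -0.1, -1.2]
gripper_width: 82.0
```

```bash
python3 st.py;python3 snap.py s10
```

```text
32.1 [471.2 370.  279.1] jaw yaw 27.96 q [37.  18.1 76.6 -0.  85.   9.1] F [ 0.1 -0.1 -1.2] w 82.0
```

View pics/s10.png

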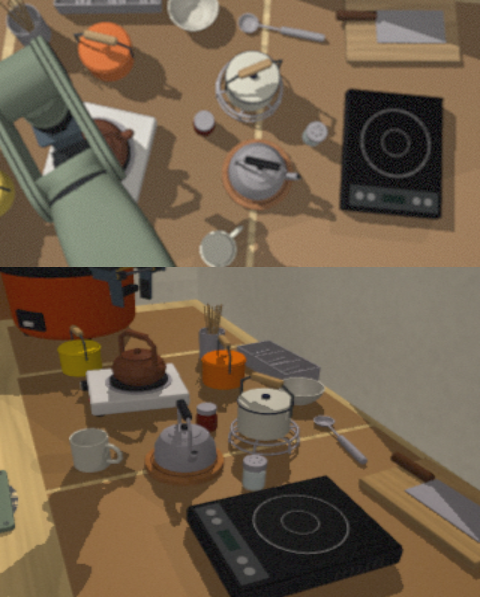

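Call:
arm_command:
  deltas:
    - [0.9, [-1, -40, 0], -0.1]
    - [0.9, [-2, -85, 0], -0.2]
    - [0.9, [-3, -130, 0], -0.3]
    - [0.9, [-4, -175, 0], -0.4]
    - [0.9, [-5, -220, 0], -0.5]
    - [0.9, [-6, -265, 0], -0.6]
    - [0.9, [-7, -310, 0], -0.628]
    - [0.9, [-7.5, -350, 0], -0.628]
    - [0.9, [-7.5, -372, 0], -0.628]
    - [0.9, [-7.5, -377, 0], -0.628]
    - [0.9, [-7.5, -377, -30], -0.628]
    - [0.9, [-7.5, -377, -70], -0.628]
    - [0.9, [-7.5, -377, -90], -0.628]
    - [0.9, [-7.5, -377, -90], -0.628]
    - [0.9, [-7.5, -377, -90], -0.628]

```text
time_s: 33.7
ee_pos: [462.9, -6.8, 186.8]
ee_rot: [-98.1, 89.9, 163.9]
force: [0.9, 0.4, -0.1]
gripper_width: 82.2
```

```bash
python3 st.py
```

```text
33.7 [462.9  -6.8 186.8] jaw yaw -7.98 q [ -2.3   8.1 103.2   0.   68.8   5.7] F [ 0.9  0.4 -0.1] w 82.2
```

Down 69, close, lift.

Call:
arm_command:
  deltas:
    - [0.9, [0, 0, -25], 0]
    - [0.9, [0, 0, -45], 0]
    - [0.9, [0, 0, -60], 0]
    - [0.9, [0, 0, -66], 0]
    - [0.9, [0, 0, -68.5], 0]
    - [0.9, [0, 0, -68.5], 0]
    - [0, [0, 0, -68.5], 0]
    - [0, [0, 0, -68.5], 0]
    - [0, [0, 0, -68.5], 0]
    - [0, [0, 0, -68.5], 0]
    - [0, [0, 0, -68.5], 0]
    - [0, [0, 0, -68.5], 0]
    - [0, [0, 0, -68.5], 0]
    - [0, [0, 0, -68.5], 0]
    - [0, [0, 0, -68.5], 0]
    - [0, [0, 0, -68.5], 0]
    - [0, [0, 0, -68.5], 0]
    - [0, [0, 0, -68.5], 0]

```text
time_s: 35.5
ee_pos: [463.5, -7.6, 118.7]
ee_rot: [91.4, 89.9, -6.6]
force: [2.5, -1.0, -1.7]
gripper_width: 17.8
```

Call:
arm_command:
  deltas:
    - [0, [0, 0, 5], 0]
    - [0, [0, 0, 12], 0]
    - [0, [0, 0, 30], 0]
    - [0, [0, 0, 55], 0]
    - [0, [0, 0, 80], 0]
    - [0, [0, 0, 100], 0]
    - [0, [0, 0, 110], 0]
    - [0, [0, 0, 110], 0]
    - [0, [0, 0, 110], 0]

```text
time_s: 36.4
ee_pos: [461.9, -7.5, 227.5]
ee_rot: [-83.8, 89.9, 178.2]
force: [0.1, -0.0, -7.4]
gripper_width: 18.0
```

```bash
python3 st.py; python3 snap.py s11
```

```text
36.4 [461.9  -7.5 227.5] jaw yaw -8.02 q [-2.4  6.6 99.  -0.  74.5  5.7] F [ 0.1 -0.  -7.4] w 18.0
```

View pics/s11.png

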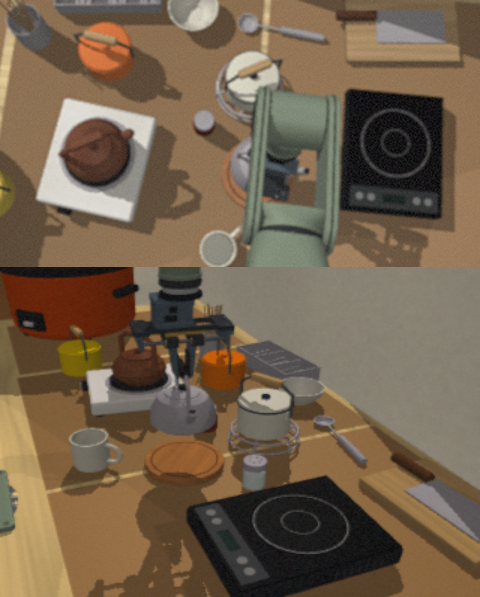

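Call:
arm_command:
  deltas:
    - [0, [4, -12, 0], 0]
    - [0, [11, -35, 0], 0]
    - [0, [22, -72, 0], 0]
    - [0, [34, -112, 0], 0]
    - [0, [46, -152, 0], 0]
    - [0, [58, -192, 0], 0]
    - [0, [70, -232, 0], 0]
    - [0, [81, -267, 0], 0]
    - [0, [89, -293, 0], 0]
    - [0, [93, -307, 0], 0]
    - [0, [94, -311, 0], 0]
    - [0, [94, -311, -15], 0]
    - [0, [94, -311, -35], 0]
    - [0, [94, -311, -48], 0]
    - [0, [94, -311, -54], 0]
    - [0, [94, -311, -54], 0]
    - [0, [94, -311, -54], 0]

```text
time_s: 38.2
ee_pos: [557.5, -318.4, 175.4]
ee_rot: [71.9, 89.9, -26.1]
force: [-0.2, 0.3, -5.1]
gripper_width: 17.7
```

```bash
python3 st.py; python3 snap.py s12; cat > o9.py <<'E'
from ov import *
from g3 import barbox
fs=pickle.load(open("s12.pkl","rb"))
H=(557,-318);u=76
a=ov(fs["side"],[circ(*H,56,80),circ(*H,u,52),circ(*H,u+98,4)]+barbox(*H,-98,u+140,78,18,18),[*H,130],46,None,6)
P=(471,369.5);q=dict(pickle.load(open("s11.pkl","rb")))
b=ov(q["top"],[circ(*P,66,78),circ(*P,66,52),circ(*P,169,4)]+barbox(*P,-62,211,74,20,18),[*P,110],36,None,6)
c=ov(fs["side"],[circ(*P,66,78),circ(*P,66,52),circ(*P,169,4)]+barbox(*P,-62,211,74,20,18),[*P,130],36,None,6)
cv2.imwrite("pics/o9.png",np.hstack([cv2.resize(i,(266,266)) for i in(a,b,c)]))
cv2.imwrite("pics/o9a.png",a)
E
python3 o9.py
```

```text
38.2 [ 557.5 -318.4  175.4] jaw yaw -8.0 q [-30.8  24.7  81.2   0.   74.  -22.8] F [-0.2  0.3 -5.1] w 17.7
```

View pics/o9.png

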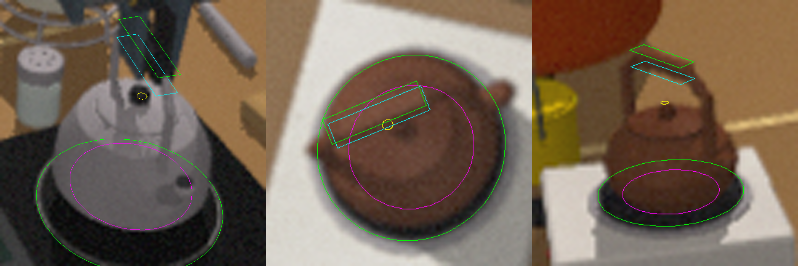

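View pics/o9a.png

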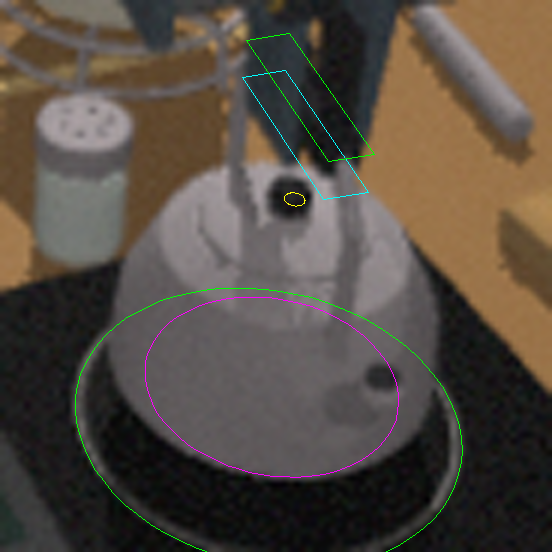

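Call:
arm_command:
  deltas:
    - [0, [0, 0, -8], 0]
    - [0, [0, 0, -14], 0]
    - [0, [0, 0, -18], 0]
    - [0, [0, 0, -19.5], 0]
    - [0, [0, 0, -19.5], 0]
    - [0, [0, 0, -19.5], 0]

```text
time_s: 38.9
ee_pos: [557.1, -318.7, 155.0]
ee_rot: [66.7, 90.0, -31.3]
force: [-0.4, -0.2, -6.1]
gripper_width: 18.2
```

Call:
arm_command:
  deltas:
    - [0, [0, 0, -1], 0]
    - [0, [0, 0, -2], 0]
    - [0, [0, 0, -2.5], 0]
    - [0, [0, 0, -2.5], 0]

```text
time_s: 39.3
ee_pos: [557.5, -318.6, 154.5]
ee_rot: [73.3, 89.9, -24.7]
force: [-1.4, 2.1, 6.1]
gripper_width: 18.0
```

```bash
cat > o10.py <<'E'
from ov import *
from g3 import barbox
import sys
x,y=map(float,sys.argv[2:4])
f=pickle.load(open(sys.argv[1]+".pkl","rb"))
P=(471,369.5);R=[]
for n in("top","side"):
    g=dict(f[n]); g["img"]=np.clip((g["img"].astype(float)-10)*1.7,0,255).astype(np.uint8)
    cu=[circ(*P,66,78),circ(x,y,66,52),circ(x,y,169,4)]+barbox(x,y,-62,211,74,20,18)
    c=[*P,120]
    R+=[cv2.resize(ov(g,k,c,34,None,6),(390,390)) for k in([],cu)]
cv2.imwrite("pics/o10.png",np.vstack([np.hstack(R[:2]),np.hstack(R[2:])]))
E
python3 o10.py s11 471 369.5
```

```text
(no output)
```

View pics/o10.png

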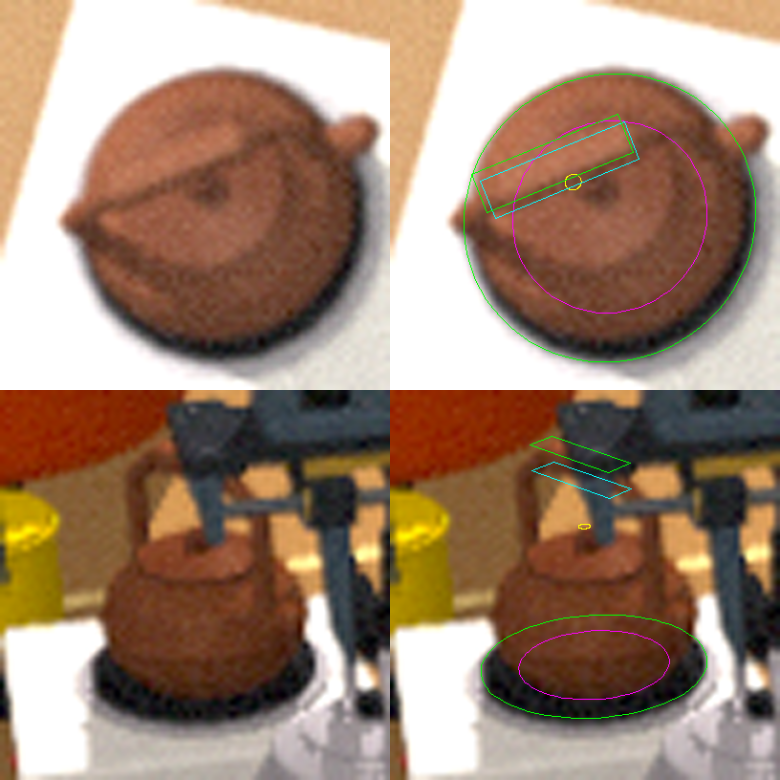

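Call:
arm_command:
  deltas:
    - [0.6, [0, 0, 1], 0]
    - [0.6, [0, 0, 1], 0]
    - [0.6, [0, 0, 1], 0]
    - [0.6, [0, 0, 1], 0]
    - [0.6, [0, 0, 1], 0]
    - [0.9, [0, 0, 1], 0]
    - [0.9, [0, 0, 1], 0]
    - [0.9, [0, 0, 1], 0]
    - [0.9, [0, 0, 20], 0]
    - [0.9, [0, 0, 60], 0]
    - [0.9, [0, 0, 110], 0]
    - [0.9, [-40, 0, 150], 0]
    - [0.9, [-80, 20, 170], 0]
    - [0.9, [-120, 40, 170], 0]
    - [0.9, [-160, 60, 170], 0]
    - [0.9, [-200, 60, 170], 0]
    - [0.9, [-230, 60, 170], 0]
    - [0.9, [-230, 60, 170], 0]
    - [0.9, [-230, 60, 170], 0]

```text
time_s: 41.2
ee_pos: [327.0, -258.6, 323.1]
ee_rot: [70.8, 89.9, -27.3]
force: [-0.2, 0.0, -0.1]
gripper_width: 81.8
```

```bash
python3 st.py; python3 snap.py s13; cat > k1.py <<'E'
import sys
from ov import *
fs=pickle.load(open(sys.argv[1]+".pkl","rb"))
R=[]
for n in("top","side"):
    T=[]
    for p in ([471,365,169],[557,-318,154],[667,28,142]):
        f=fs[n];u,v=proj(f,[p])[0].astype(int)
        im=np.clip(f["img"].astype(float)*1.5,0,255).astype(np.uint8)[v-22:v+22,u-22:u+22,::-1]
        im=cv2.resize(im,(264,264),interpolation=cv2.INTER_CUBIC)
        for g in range(0,44,4):
            if g%8==0:
                cv2.putText(im,str(u-22+g),(g*6,8),0,.3,(0,255,0),1); cv2.putText(im,str(v-22+g),(0,g*6+4),0,.3,(0,255,0),1)
                cv2.line(im,(g*6,0),(g*6,264),(0,140,0),1);cv2.line(im,(0,g*6),(264,g*6),(0,140,0),1)
        T.append(im)
    R.append(np.hstack(T))
cv2.imwrite("pics/k1.png",np.vstack(R))
E
python3 k1.py s13
```

```text
41.2 [ 327.  -258.6  323.1] jaw yaw -8.08 q [-39.9   0.1  92.6   0.   87.2 -31.9] F [-0.2  0.  -0.1] w 81.8
```

View pics/s13.png

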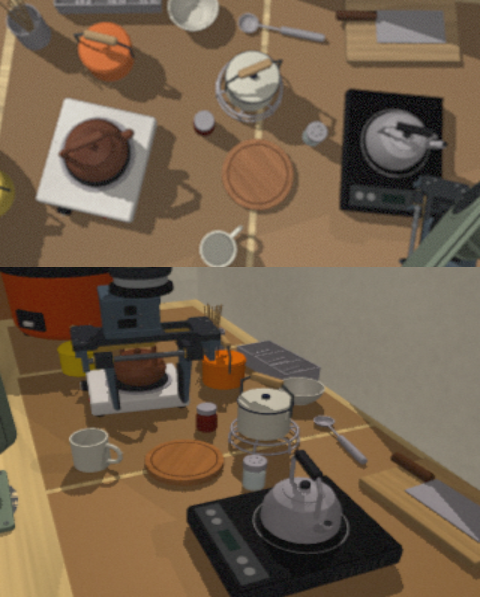

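View pics/k1.png

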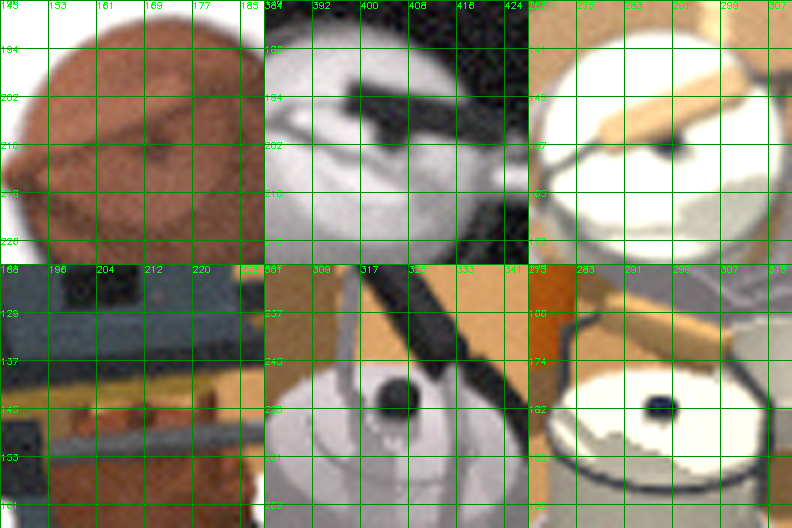

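```bash
cat > tri.py <<'E'
from ov import *
fs=pickle.load(open("s13.pkl","rb"))
def tri(a,b):
    P=[np.array(fs[n]["K"])@np.c_[Pm(fs[n])[1],Pm(fs[n])[2]] for n in("top","side")]
    X=cv2.triangulatePoints(P[0],P[1],np.array(a,float).reshape(2,1),np.array(b,float).reshape(2,1))[:,0]; return X[:3]/X[3]
if __name__=="__main__":
    print("kettle",tri((405.8,199.7),(323.3,251.2)))
    print("billy",tri((291,157.5),(297,161.8)))
    f=pickle.load(open("s10.pkl","rb"))["side"]
    u,v=proj(f,[[471,365,169]])[0].astype(int)
    im=np.clip(f["img"].astype(float)*1.7,0,255).astype(np.uint8)[v-30:v+40,u-35:u+35,::-1]
    im=cv2.resize(im,None,fx=8,fy=8,interpolation=cv2.INTER_CUBIC)
    for g in range(0,70,10):
        cv2.putText(im,str(u-35+g),(g*8,8),0,.3,(0,255,0),1); cv2.putText(im,str(v-30+g),(0,g*8+4),0,.3,(0,255,0),1)
        cv2.line(im,(g*8,0),(g*8,560),(0,140,0),1);cv2.line(im,(0,g*8),(560,g*8),(0,140,0),1)
    cv2.imwrite("pics/k2.png",im)
E
python3 tri.py
```

```text
kettle [ 557.64676731 -316.83436371  153.44872028]
billy [646.17868603  24.20939831 213.1889039 ]
```

View pics/k2.png

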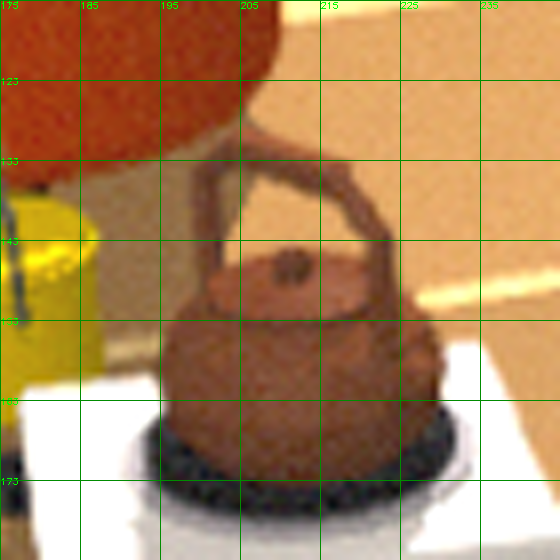

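```bash
python3 - <<'E'
from tri import *
print("billy",tri((291,157.5),(297,181.8)))
for t in((171.7,209.8),(170.5,209.3),(171.7,211)): print("clay",tri(t,(211.6,146.1)))
P=proj(fs["top"],[[471,369.5,165]]);print(P,proj(fs["side"],[[471,369.5,165]]))
E
```

```text
billy [661.08326539  21.9595658  142.28790274]
clay [469.41190779 352.02198465 164.56745622]
clay [470.67435309 355.99212034 162.78093737]
clay [467.21761344 351.35236378 164.79457708]
[[165.70446853 208.50471861]] [[210.51202983 144.25016905]]
```

```bash
cat > o11.py <<'E'
from ov import *
fs=pickle.load(open("s13.pkl","rb"));s10=pickle.load(open("s10.pkl","rb"))
R=[]
for (x,y) in((667,28),(661,22)):
    R.append(np.hstack([cv2.resize(ov(fs[n],[circ(x,y,40,60),circ(x,y,127,60),circ(x,y,142,3)],[664,25,90],30,None,8),(300,300)) for n in("top","side")]))
cv2.imwrite("pics/o11.png",np.vstack(R))
R=[]
for (x,y) in((471,369.5),(469.5,354)):
    R.append(np.hstack([cv2.resize(ov({"top":fs["top"],"side":s10["side"]}[n],[circ(x,y,66,52),circ(x,y,112,72),circ(x,y,169,3)],[470,362,110],36,None,8),(300,300)) for n in("top","side")]))
cv2.imwrite("pics/o12.png",np.vstack(R))
E
python3 o11.py
```

```text
(no output)
```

View pics/o11.png

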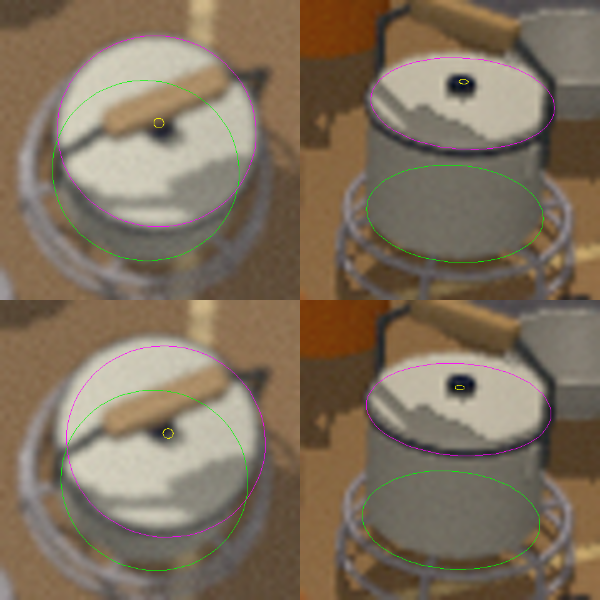

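View pics/o12.png

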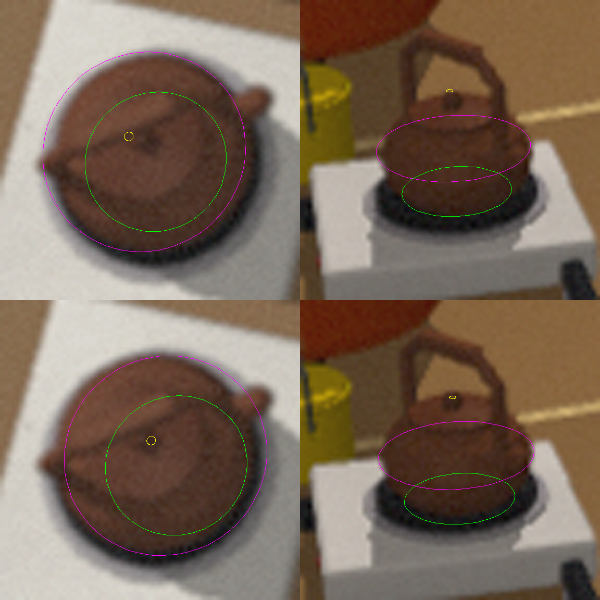

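```bash
cat > cf.py <<'E'
from ov import *
from scipy.optimize import least_squares
import sys
fs=pickle.load(open(sys.argv[1]+".pkl","rb"));f=fs["top"]
for z in (100,110,120,130):
    im=rect(f,z,471,365,110,3).astype(float)  # 3 px/mm
    r,g,b=im[...,0],im[...,1],im[...,2]
    m=((r-b)>22)&(r<190)
    m=m.astype(np.uint8); m=cv2.morphologyEx(m,cv2.MORPH_OPEN,np.ones((9,9)))
    n,l,s,c=cv2.connectedComponentsWithStats(m); k=l[330,330]; m=(l==k).astype(np.uint8)
    m=cv2.morphologyEx(m,cv2.MORPH_OPEN,cv2.getStructuringElement(2,(151,151)))
    ct=max(cv2.findContours(m,0,1)[0],key=len)[:,0].astype(float)
    X=365*0+471+110-ct[:,1]/3; Y=365+110-ct[:,0]/3
    h=least_squares(lambda p:np.hypot(X-p[0],Y-p[1])-p[2],[471,365,72],loss="soft_l1",f_scale=1).x
    h2=least_squares(lambda p:np.hypot(X-p[0],Y-p[1])-72,[471,365],loss="soft_l1",f_scale=1).x
    print(z,h.round(1),h2.round(1))
    if z==110: 
        v=rect(f,z,471,365,110,3)[...,::-1].copy(); cv2.drawContours(v,[ct.astype(int)],-1,(0,255,0),1); cv2.imwrite("pics/cf.png",cv2.resize(v,(440,440)))
E
python3 cf.py s13
```

```text
100 [472.8 366.   70.2] [472.9 365.9]
110 [471.2 364.   69.7] [471.4 363.9]
120 [469.7 362.   69.1] [469.9 362. ]
130 [468.2 360.   68.6] [468.6 360.1]
```

View pics/cf.png

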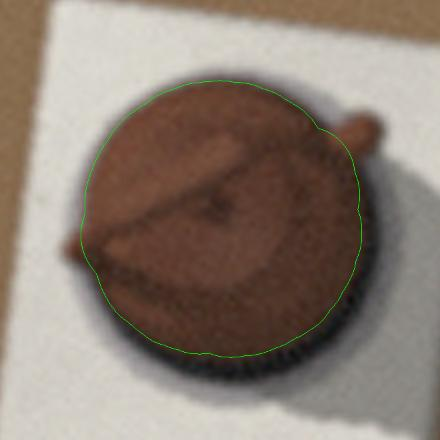

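Call:
arm_command:
  deltas:
    - [0.9, [9, 40, 0], 0.04]
    - [0.9, [20, 88, 0], 0.1]
    - [0.9, [31, 136, 0], 0.18]
    - [0.9, [42, 184, 0], 0.26]
    - [0.9, [53, 232, 0], 0.34]
    - [0.9, [64, 280, 0], 0.42]
    - [0.9, [75, 328, 0], 0.5]
    - [0.9, [86, 376, 0], 0.58]
    - [0.9, [97, 424, 0], 0.628]
    - [0.9, [108, 472, 0], 0.628]
    - [0.9, [119, 520, 0], 0.628]
    - [0.9, [130, 568, 0], 0.628]
    - [0.9, [139, 608, 0], 0.628]
    - [0.9, [143.7, 628, 0], 0.628]
    - [0.9, [143.7, 628, -30], 0.628]
    - [0.9, [143.7, 628, -65], 0.628]
    - [0.9, [143.7, 628, -80], 0.628]
    - [0.9, [143.7, 628, -80], 0.628]
    - [0.9, [143.7, 628, -80], 0.628]

```text
time_s: 43.2
ee_pos: [471.0, 370.5, 242.4]
ee_rot: [-148.8, 90.0, 149.2]
force: [-0.3, 0.1, 0.8]
gripper_width: 81.6
```

```bash
python3 st.py
```

```text
43.2 [471.  370.5 242.4] jaw yaw 28.0 q [37.1 18.9 80.5  0.  80.5  9.1] F [-0.3  0.1  0.8] w 81.6
```

Call:
arm_command:
  deltas:
    - [0.9, [0, -0.5, -25], 0]
    - [0.9, [0, -0.5, -50], 0]
    - [0.9, [0, -0.5, -66], 0]
    - [0.9, [0, -0.5, -72], 0]
    - [0.9, [0, -0.5, -73], 0]
    - [0.9, [0, -0.5, -73], 0]
    - [0, [0, -0.5, -73], 0]
    - [0, [0, -0.5, -73], 0]
    - [0, [0, -0.5, -73], 0]
    - [0, [0, -0.5, -73], 0]
    - [0, [0, -0.5, -73], 0]
    - [0, [0, -0.5, -73], 0]
    - [0, [0, -0.5, -73], 0]
    - [0, [0, -0.5, -73], 0]
    - [0, [0, -0.5, -73], 0]
    - [0, [0, -0.5, -73], 0]
    - [0, [0, -0.5, -73], 0]
    - [0, [0, -0.5, -73], 0]

```text
time_s: 45.0
ee_pos: [470.7, 369.0, 169.6]
ee_rot: [102.3, 90.0, 40.2]
force: [1.0, 1.2, -1.2]
gripper_width: 19.7
```

Call:
arm_command:
  deltas:
    - [0, [0, 0, 4], 0]
    - [0, [0, 0, 8], 0]
    - [0, [0, 0, 10], 0]
    - [0, [0, 3, 10], 0]
    - [0, [0, 6, 10], 0]
    - [0, [0, 6, 10], 0]
    - [0, [0, 6, 6], 0]
    - [0, [0, 6, 3], 0]
    - [0, [0, 6, 1.5], 0]
    - [0, [0, 6, 0.5], 0]
    - [0, [0, 6, 0], 0]
    - [0, [0, 6, -0.8], 0]
    - [0, [0, 6, -0.8], 0]

```text
time_s: 46.3
ee_pos: [470.6, 374.9, 169.6]
ee_rot: [95.5, 90.0, 33.5]
force: [-1.7, -1.3, -2.5]
gripper_width: 19.9
```

Call:
arm_command:
  deltas:
    - [0, [0, 0, -0.6], 0]
    - [0, [0, 0, -0.8], 0]
    - [0, [0, 0, -0.8], 0]
    - [0.6, [0, 0, -0.5], 0]
    - [0.6, [0, 0, -0.5], 0]
    - [0.6, [0, 0, -0.5], 0]
    - [0.6, [0, 0, -0.5], 0]
    - [0.6, [0, 0, -0.5], 0]
    - [0.9, [0, 0, -0.5], 0]
    - [0.9, [0, 0, -0.5], 0]
    - [0.9, [0, 0, -0.5], 0]
    - [0.9, [0, 0, 20], 0]
    - [0.9, [0, 0, 60], 0]
    - [0.9, [0, 0, 105], 0]
    - [0.9, [0, 0, 140], 0]
    - [0.9, [0, 0, 150], 0]
    - [0.9, [0, 0, 150], 0]

```text
time_s: 48.0
ee_pos: [471.1, 375.3, 320.2]
ee_rot: [99.0, 89.8, 36.9]
force: [0.3, 1.0, -0.7]
gripper_width: 81.9
```

Call:
arm_command:
  deltas:
    - [0.9, [-20, -35, 0], 0]
    - [0.9, [-40, -80, 0], 0]
    - [0.9, [-60, -125, 0], 0]
    - [0.9, [-80, -170, 0], 0]
    - [0.9, [-90, -210, 0], 0]
    - [0.9, [-100, -240, 0], 0]
    - [0.9, [-100, -250, 0], 0]
    - [0.9, [-100, -250, 0], 0]

```text
time_s: 48.8
ee_pos: [370.2, 124.2, 317.5]
ee_rot: [-109.9, 89.9, -172.0]
force: [0.4, -0.1, -0.2]
gripper_width: 82.2
```

```bash
python3 st.py; python3 snap.py s14; python3 cf.py s14; cat > o13.py <<'E'
from ov import *
fs=pickle.load(open("s14.pkl","rb"))
R=[]
for n in("top","side"):
    P=(471,369.5);H=(557,-318);S=(667,28)
    R.append(np.hstack([cv2.resize(i,(260,260)) for i in (
     ov(fs[n],[circ(*P,66,78),circ(*P,112,72),circ(*P,169,3)],[*P,110],36,None,8),
     ov(fs[n],[circ(*H,56,80),circ(*H,154,3)],[*H,110],40,None,8),
     ov(fs[n],[circ(*S,40,60),circ(*S,127,60),circ(*S,142,3)],[*S,90],32,None,8))]))
cv2.imwrite("pics/o13.png",np.vstack(R))
E
python3 o13.py
```

```text
48.8 [370.2 124.2 317.5] jaw yaw 27.83 q [ 16.8  -2.3  95.7   0.   86.7 -11. ] F [ 0.4 -0.1 -0.2] w 82.2
100 [472.9 371.7  70.1] [473.4 371.4]
110 [471.4 369.7  69.5] [472.  369.2]
120 [469.8 367.6  69. ] [470.2 367.3]
130 [468.2 365.6  68.4] [468.5 365.3]
```

View pics/o13.png

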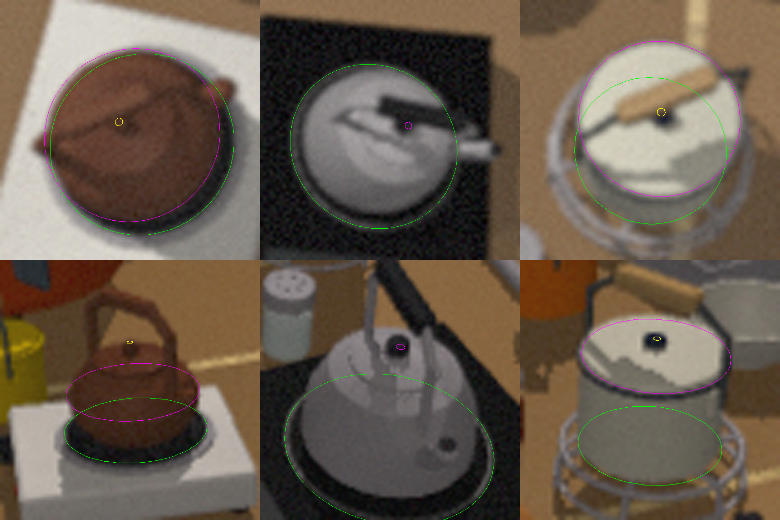

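View pics/s14.png

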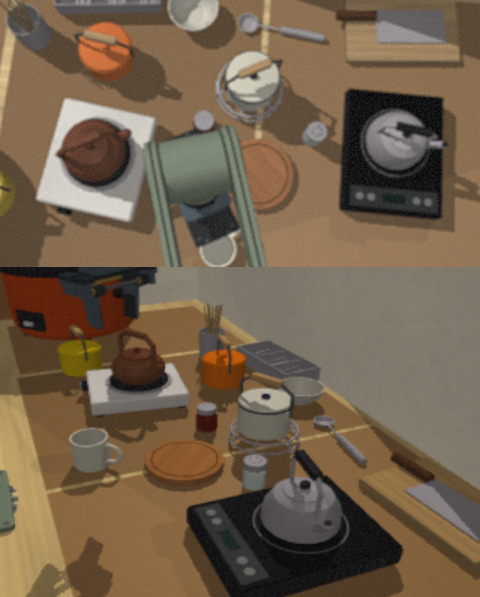

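```bash
python3 -c "
from workcell import env
print(env.job_done()); print(env.state()['time_s'])"
```

```text
the job is handed in; nothing more can be done
None
the job is handed in; nothing more can be done
```

I moved all three pots to their places and handed the job in after about 49 s. The kettle went from the wire stand to the board, the white can to the wire stand, the clay pot to the hot plate, and the kettle from the board to the induction hob. I set each pot down until the wrist force showed contact, then let go.

**Tool height:** The first grasp closed on nothing. The camera showed the gripper about 34 mm higher than its reported height. I lowered every later grasp by that much, and each one then closed to the bar's true width of 18–20 mm.

**Clay pot:** My first placement on the hot plate looked about 6–8 mm off centre. I gripped it again and moved it 6 mm in +y. Fits of its outline now give about (471, 369) mm, against a plate centre of (471, 369.5).

**Last checks, on both cameras:**
- The kettle's lid knob measures (557.6, -316.8) mm, against a ring centre of (557, -318).
- The white can's outline fits the wire-stand centre (667, 28) within about 2 mm.
- All three pots look upright, the shaker and jar look untouched, and the arm was clear of everything at hand-in.

**Disagreements:** Lid-knob positions gave larger errors than the outlines, about 8 mm for the can and, before the correction, about 16 mm for the clay pot. I trusted the outlines because the handle bar partly hides those knobs from above. I did not re-measure the clay pot's knob after moving it.

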